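Set the batch number on a carton coder and print it

ROBOT

A 6-joint arm with a two-finger parallel gripper is mounted at the origin on the work surface. World frame = base frame: x ahead of the robot, y to its left, z up, the work surface at z = 0. Lengths are in m, angles in rad, forces in N, time in s.
With the tool pointing down it reaches from about 0.4 to 0.825 m from the base axis. Payload 7 kg.
Tool frame: the origin (TCP) lies at the very end of the fingers, on their centre line; the grasp point (between the pads) lies 19 mm behind it (manip.tcp_to_grasp is the distance from the TCP to the grasp point, in m); z points along the fingers, y is the direction in which the jaws open and shut (so a half turn about z gives the same grasp; the last joint's range is limited). The gripper opens to 88 mm and grips with 3 to 60 N. Pads are 19 mm wide; open, the fingers measure 130 mm over their backs; the gripper's body (78 mm by 193 mm) begins 47 mm behind the grasp point.
Start: joints at [-1.004, 0.359, 0.012, 0, -1.224, -0.288], TCP at [0.186, -0.649, 0.227] pointing down, gripper open.
Joint ranges: [-3.07, 3.07], [-1.43, 2.12], [-1.02, 1.25], [-3.03, 1.67], [-3.05, -0], [-3.03, 3.03]. Speed limits (rad/s): [2.39, 2.39, 3.01, 3.14, 3.14, 3.14].

INTERFACE

Orientations are given as a 3x3 rotation matrix whose columns are the frame's x, y, z axes.
In Python, from station import manip gives the robot as it stands.
- The arm moves only by the tool play_rows, never from a script. Its argument "commands" is a list of rows, each an object with "offset": the shift along the tool's x, y, z in cm, a list of three; "rotation": the turn, a rotation vector about the tool's x, y, z in rad, a list of three; "gripper": the closure, from -1 (fully open) to 1 (shut), so that 0 is half open. A call has 1 to 20 rows; each row shifts and turns the pose as measured when the row begins, along the tool's axes as they then stand; what a row does not reach is not made up. A row lasts 1/12 s, in which the tool goes at most 41.7 mm and 7.16 degrees, less where a joint would pass 70% of its speed; a pose out of reach is approached as far as the arm can. A call is refused whole if a number of a shift passes 4.17 or a number of a turn 0.125, either way. A call with a gripper value outside its range is refused whole. The fingers move at their own pace and stop on an object; the grip force is fixed at half the most. Time passes only in rows, so rows that do not move let the fingers close. It gives the time, the measured TCP pose, the force and the opening at its end, in the units of the state.
- manip.observe(): the state, without advancing time (a new reading comes with each control period).
- manip.snapshot(name): name is "side" or "top"; returns the picture (384x512x3 uint8, blue, green, red); there is no depth.
- manip.get_calibration(name): a dict with "intrinsics" (3x3 intrinsics, pixels), "k1" (the pictures are not rectified: a ray, as slopes to the right and down, at radius r is drawn at 1 + k1 r^2 times it, then the intrinsics apply), "origin" and "attitude" of the camera in the world. Camera axes: x right, y down, z forward; pixel columns grow to the right and rows downward; lengths in m; the calibration is good to about 2 mm. A picture is of the moment at which its call begins. get_calibration takes no time and is no camera call.
- manip.hand_in(): hands the job in, once; it reports no verdict.
The state is a dict: "time_s": time; "joint_pos": joint angles; "dq": joint speeds; "joint_torque": joint torques, N m; "ee_pos": TCP position; "eef_rot": TCP orientation; "contact_force": force on the tool from outside, world axes, zero at the start; "wrist_torque": the same for the moment, N m; "opening": finger opening in m.
Only numpy, scipy, OpenCV 4.12 (cv2) and the standard library are available. Lean on these libraries where they do the work, as an engineer would, in place of code of your own. Each camera call takes 0.05 s, during which the arm holds its last target.

TASK

Roll the three number wheels of the carton coder so that they read 4 7 2 from left to right, seen from the robot side, each clicked in on the index line. Roll them with a light touch: the head must not be pushed down onto the carton before the number is complete. Then press the palm knob down so that the wheels print firmly on the carton, without crushing it, and let the head come back up, with the number still set and the carton and everything around left in place.

Things in the scene. Friction and masses are not known exactly. Their poses are not given: they have to be found in the camera images.
- coder: Bench carton coder, fixed on levelling feet (6 to 16 mm high). Origin: under the middle wheel, on the underside of the base; x points from its open front (robot side) back to its two 16 mm columns (x +88, y +-55, tops 148 mm up), y to its left seen from the front, z up. Base 205 x 200 x 14 mm (x -85 to +120). Its sprung head carries three number wheels on an axle along y (x 0, 90 mm up), upper halves free.
- head (a joint): Downward travel of the sprung head, m; 0 = up at rest. Pushed on a wheel or on the knob, it starts to yield at 7 N and takes 1 N more per mm. At 1.5 mm (8.5 N) the wheels touch the carton, and all further push is print pressure: 5 to 15 N of it (14 to 23 N on the knob) prints firmly, over 20 N crushes the carton. It springs back when let go.
- wheel_left (a joint): Turn of the left wheel (seen from the robot), rad, endless: value figure x 0.628 (plus whole turns of 6.283) has that figure 0 to 9 on top at the index. Rolling its top away from the robot (coder +x) raises it. Wheel 64 mm across, 20 wide, 36 apart, rubber rim, finely fluted. A spring ball clicks it into each figure, pulling in from 0.2 rad off; passing a click takes about 2 N along the rim.
- left_index (a point): Index point of the left wheel, on the head: topmost point of its rim, mid width (122 mm above the coder's origin at rest). Axes as the coder's. Plates with index lines stand beside the wheel, 6 mm lower. To roll the wheel, press here with 4 to 6 N and slide along coder x.
- left_fig4 (a point): The figure 4 on the rim of the left wheel; it is set when this point lies at left_index.
- wheel_middle (a joint): Turn of the middle wheel (seen from the robot), rad, endless: value figure x 0.628 (plus whole turns of 6.283) has that figure 0 to 9 on top at the index. Rolling its top away from the robot (coder +x) raises it. Wheel 64 mm across, 20 wide, 36 apart, rubber rim, finely fluted. A spring ball clicks it into each figure, pulling in from 0.2 rad off; passing a click takes about 2 N along the rim.
- middle_index (a point): Index point of the middle wheel, on the head: topmost point of its rim, mid width (122 mm above the coder's origin at rest). Axes as the coder's. Plates with index lines stand beside the wheel, 6 mm lower. To roll the wheel, press here with 4 to 6 N and slide along coder x.
- middle_fig7 (a point): The figure 7 on the rim of the middle wheel; it is set when this point lies at middle_index.
- wheel_right (a joint): Turn of the right wheel (seen from the robot), rad, endless: value figure x 0.628 (plus whole turns of 6.283) has that figure 0 to 9 on top at the index. Rolling its top away from the robot (coder +x) raises it. Wheel 64 mm across, 20 wide, 36 apart, rubber rim, finely fluted. A spring ball clicks it into each figure, pulling in from 0.2 rad off; passing a click takes about 2 N along the rim.
- right_index (a point): Index point of the right wheel, on the head: topmost point of its rim, mid width (122 mm above the coder's origin at rest). Axes as the coder's. Plates with index lines stand beside the wheel, 6 mm lower. To roll the wheel, press here with 4 to 6 N and slide along coder x.
- right_fig2 (a point): The figure 2 on the rim of the right wheel; it is set when this point lies at right_index.
- knob_top (a point): Top centre of the black mushroom palm knob: 44 mm across, 160 mm above the coder's origin at rest, 88 mm behind the axle; pushed straight down it prints.
- carton: Filled cardboard carton 110 (x) x 150 (y) x 42.5 mm, about 0.45 kg, loose in the coder's nest between two low side rails and a back stop, its top 1.5 mm below the wheels. Origin: centre of its underside, 14 mm above the coder's origin.
- trivet_a: Bystander: round cork and resin trivet 110 mm across, 20 mm thick; origin under its centre
- trivet_b: Bystander: cork and resin trivet 104 mm across, 20 mm thick; origin under its centre
- trivet_c: Bystander: cork and resin trivet 114 mm across, 20 mm thick; origin under its centre
- can: Bystander: standing drink can 66 mm across, 122 mm high; origin under its centre
- putty_knife: Bystander: putty knife 200 mm long, lying; origin under its middle
- tape_measure: Bystander: tape measure 62 x 36 x 58 mm; origin under its centre
Mind the look-alikes: they are no part of the job. Of the things that look like the carton, the smaller one is meant.

How it is judged:
By the outcome, as a careful person would: the job done as asked, in the order asked, and still so for the second after the job is handed in, with the robot touching nothing.
It also fails if it takes over 67 s, if anything falls off the work surface, if the arm or the gripper's body presses on something with over 40 N, if the wrist force passes 120 N, or if a joint passes its speed limit or range.

## Working session

There is one attempt and no reset: what is moved stays moved. The work goes in short steps, Python scripts to look and compute and a tool call to move; the robot and the scene stay as the last step left them, time stands still between calls to the robot, and variables do not carry over. Pictures are saved under pics/ and viewed, and the job is handed in when it is done.

Besides the shell and the picture viewer there is one more tool, called after "Request:" by a JSON object that holds its "method" and its "body", one argument or row to a line. play_rows: Moves the arm, as the interface text tells. Its arguments: {"type":"object","properties":{"commands":{"type":"array"}},"required":["commands"]}

```bash
ls; mkdir -p pics; python3 - <<'E'
from station import manip
import cv2,numpy as np
s=manip.observe(); print(s)
for n in("side","top"):
    c=manip.get_calibration(n); print(n,c)
    cv2.imwrite(f"pics/{n}0.png",cv2.resize(manip.snapshot(n),(800,600),interpolation=cv2.INTER_CUBIC))
    cv2.imwrite(f"pics/{n}0_raw.png",manip.snapshot(n))
E
```

```text
pics
{'time_s': 0.0, 'joint_pos': array([-1.00390490e+00,  3.59381184e-01,  1.10491880e-02, -3.87753944e-04,
       -1.22411470e+00, -2.88114991e-01]), 'dq': array([ 6.44757188e-04,  8.27487371e-04, -9.39416576e-04, -6.66796389e-04,
        9.20443298e-07,  7.12286183e-04]), 'joint_torque': array([-2.29733712e-03, -5.82719493e+01,  2.93039292e+01,  6.99709520e+00,
        6.66759574e-03, -1.18232870e-04]), 'ee_pos': array([ 0.18559827, -0.64845451,  0.2256154 ]), 'eef_rot': array([[-9.61429153e-01, -2.75052083e-01, -5.78616202e-04],
       [-2.75052666e-01,  9.61427849e-01,  1.58802774e-03],
       [ 1.19507393e-04,  1.68592609e-03, -9.99998572e-01]]), 'contact_force': array([-0.30157824,  0.11694301,  0.63409976]), 'wrist_torque': array([-0.03384166, -0.02303734, -0.00912218]), 'opening': 0.08773525998644818}
side {'intrinsics': array([[437.56202336,   0.        , 257.05965538],
       [  0.        , 437.56202336, 190.76482714],
       [  0.        ,   0.        ,   1.        ]]), 'k1': -0.1103796081120319, 'origin': array([0.07220584, 0.71655313, 1.08277172]), 'attitude': array([[-0.86222019, -0.38626208,  0.32768575],
       [-0.50644612,  0.64535414, -0.57186569],
       [ 0.00941668, -0.65902931, -0.7520583 ]])}
top {'intrinsics': array([[443.54588967,   0.        , 255.7519595 ],
       [  0.        , 443.54588967, 183.43762771],
       [  0.        ,   0.        ,   1.        ]]), 'k1': -0.125125131051192, 'origin': array([0.22136408, 0.00189473, 1.56071862]), 'attitude': array([[-0.01030294, -0.98747886,  0.15741457],
       [-0.99992519,  0.01121204,  0.00488824],
       [-0.00659197, -0.15735243, -0.98752051]])}
```

View pics/side0.png

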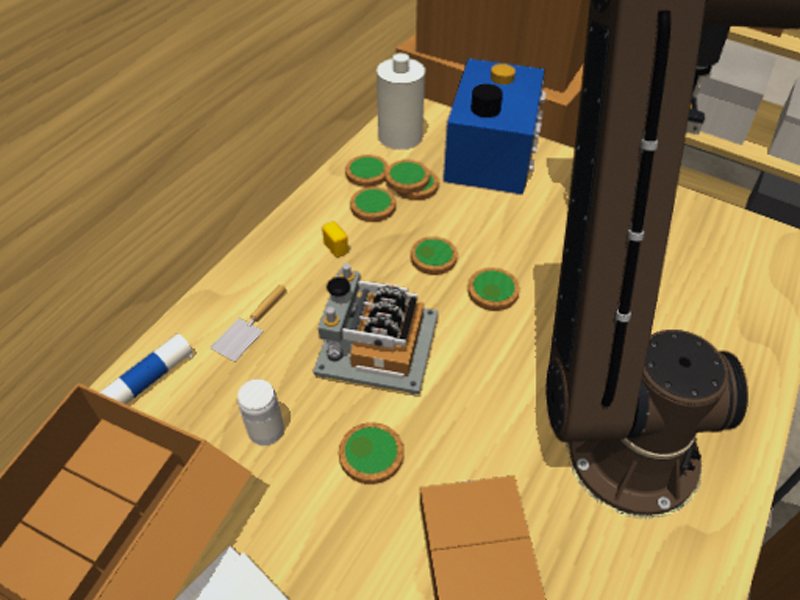

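View pics/top0.png

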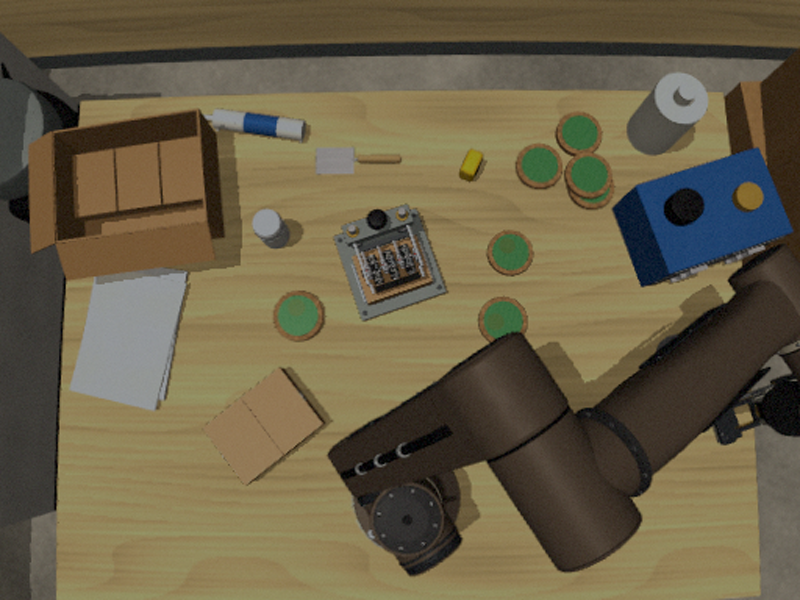

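Side view: coder around (380,330), knob at (339,286). Top view: coder at (390,262), knob (377,219). I'll enlarge both.

```bash
python3 - <<'E'
import cv2
t=cv2.imread("pics/top0_raw.png"); s=cv2.imread("pics/side0_raw.png")
c=t[125:209,205:293]; cv2.imwrite("pics/top0_c.png",cv2.resize(c,None,fx=7,fy=7,interpolation=cv2.INTER_CUBIC)); 
c=s[165:255,195:285]; cv2.imwrite("pics/side0_c.png",cv2.resize(c,None,fx=6.6,fy=6.6,interpolation=cv2.INTER_CUBIC))
E
```

```text
(no output)
```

View pics/top0_c.png

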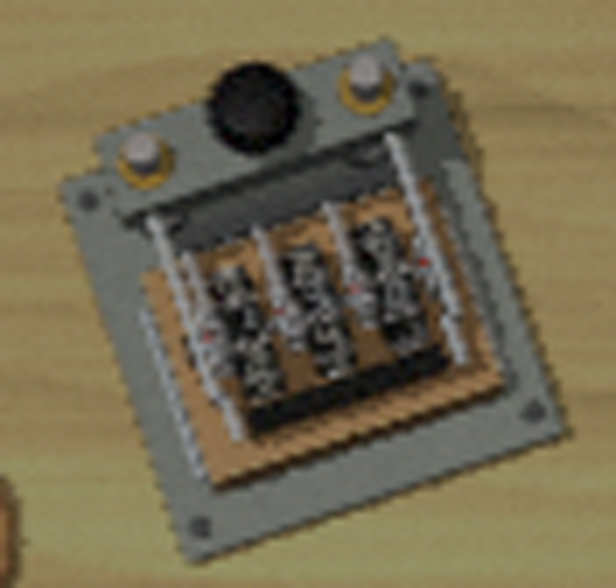

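View pics/side0_c.png

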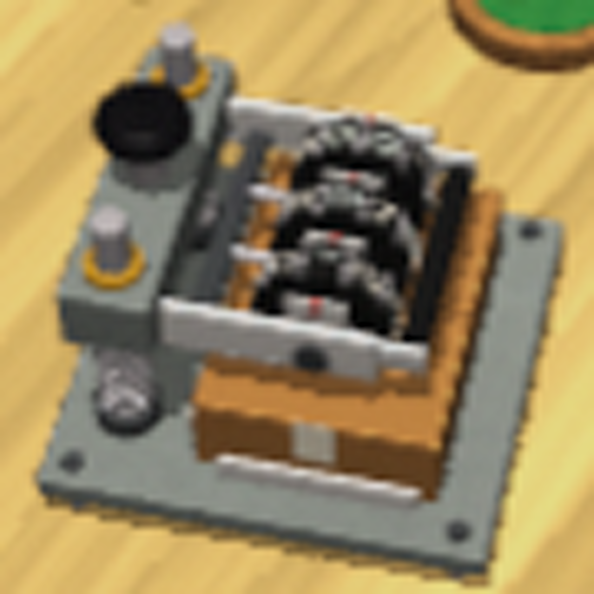

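```bash
cat > h.py <<'E'
import numpy as np, cv2
from station import manip
CAL={n:manip.get_calibration(n) for n in("side","top")}
def proj(n,P,d=None):
    c=CAL[n]; P=np.atleast_2d(P); o=c["origin"]
    q=(P-o)@c["attitude"]; s=q[:,:2]/q[:,2:]; r2=(s**2).sum(1,keepdims=True)
    s=s*(1+c["k1"]*r2); K=c["intrinsics"]
    return np.c_[s[:,0]*K[0,0]+K[0,2],s[:,1]*K[1,1]+K[1,2]]
def T(p,L):
    x,y,yaw,h=p; c,s=np.cos(yaw),np.sin(yaw); L=np.atleast_2d(L)
    return np.c_[x+c*L[:,0]-s*L[:,1],y+s*L[:,0]+c*L[:,1],h+L[:,2]]
E
cat > fit.py <<'E'
from h import *
from scipy.optimize import least_squares
mm=1e-3
top=[((88,55,148),(145,145)),((88,-55,148),(367,72)),((88,0,156),(255,106)),((-85,100,14),(190,556)),((-85,-100,14),(570,433)),((120,100,14),(62,185)),((120,-100,14),(435,60))]
side=[((88,55,148),(110,217)),((88,-55,148),(178,36)),((88,0,156),(143,122)),((-85,100,14),(487,570)),((-85,-100,14),(563,222)),((120,100,14),(40,483))]
def raw(p,f,o): return (np.array(p)+.5)/f-.5+np.array(o)
A=np.array([t[0] for t in top])*mm; a=raw([t[1] for t in top],7,(205,125))
B=np.array([t[0] for t in side])*mm; b=raw([t[1] for t in side],6.6,(195,165))
def f(p):
    return np.r_[(proj("top",T(p[:4],A))-a).ravel(),(proj("side",T(p[:4],B))-b).ravel()]
def g(p): # with camera pixel shifts
    return np.r_[(proj("top",T(p[:4],A))-a+p[4:6]).ravel(),(proj("side",T(p[:4],B))-b+p[6:8]).ravel(),p[4:8]*.7,(p[3]-.011)*200]
if __name__=="__main__":
    r=least_squares(f,[.6,0,0.3,.01]); print(r.x); print(r.fun.reshape(-1,2).round(1))
    r=least_squares(g,[.6,0,0.3,.01,0,0,0,0]); print(r.x); print(r.fun[:26].reshape(-1,2).round(1))
    np.save("pose.npy",r.x)
E
python3 fit.py
```

```text
[0.5024393  0.02570996 0.32319085 0.01356716]
[[ 0.2  0.7]
 [ 0.5  0.3]
 [ 0.4  0.3]
 [ 0.1  1.2]
 [-0.   0.1]
 [-0.  -0.1]
 [-0.2 -0.2]
 [-0.3  1. ]
 [-0.3  0.3]
 [-0.2 -0.9]
 [-0.3 -0.8]
 [ 0.2  0. ]
 [-1.2 -0.2]]
[ 0.50314414  0.02520954  0.32233299  0.01137782 -0.29425468 -0.24320415
  0.40632285 -0.16281074]
[[ 0.1  0.4]
 [ 0.4  0.1]
 [ 0.3 -0. ]
 [-0.1  0.8]
 [-0.2 -0.2]
 [-0.1 -0.4]
 [-0.3 -0.5]
 [ 0.   1.1]
 [ 0.1  0.5]
 [ 0.2 -0.8]
 [-0.1 -0.7]
 [ 0.5  0.1]
 [-0.8 -0.1]]
```

```bash
cat > unwrap.py <<'E'
from h import *
import sys
def unwrap(tag,N=4):
    p=np.load("pose.npy"); out=[]
    for n,sh in(("top",p[4:6]),("side",p[6:8])):
        fr=[manip.snapshot(n).astype(float) for _ in range(N)]
        im=np.mean(fr,0).astype(np.float32); cv2.imwrite(f"pics/{tag}_{n}_raw.png",im)
        for w,y0 in(("L",.036),("M",0),("R",-.036)):
            th=np.deg2rad(np.arange(-90,91,1.)); yy=np.arange(13,-13.01,-.25)*1e-3   # y left -> left in the picture
            TH,YY=np.meshgrid(th,yy,indexing="ij")  # th: + = away (top of picture)
            TH=TH[::-1]
            L=np.c_[(.032*np.sin(TH)).ravel(),(YY+y0).ravel(),(.090+.032*np.cos(TH)).ravel()]
            uv=proj(n,T(p[:4],L))-0+ sh
            u=uv.reshape(TH.shape+(2,)).astype(np.float32)
            o=cv2.remap(im,u[...,0],u[...,1],cv2.INTER_CUBIC)
            o=cv2.resize(o,(180,560),interpolation=cv2.INTER_CUBIC)
            for d in range(-80,90,10):
                yp=int((90-d)/180*560); cv2.line(o,(0,yp),(4 if d else 14,yp),(0,255,255) if d else (0,0,255),1)
            out.append(np.clip(o*1.3,0,255).astype(np.uint8)); 
    a=np.hstack(out[:3]+[np.full((560,20,3),128,np.uint8)]);b=np.hstack(out[3:])
    cv2.imwrite(f"pics/{tag}_unT.png",a);cv2.imwrite(f"pics/{tag}_unS.png",b)
if __name__=="__main__": unwrap(sys.argv[1])
E
python3 unwrap.py a
```

```text
[ WARN:0@10.600] global loadsave.cpp:1063 imwrite_ Unsupported depth image for selected encoder is fallbacked to CV_8U.
```

View pics/a_unT.png

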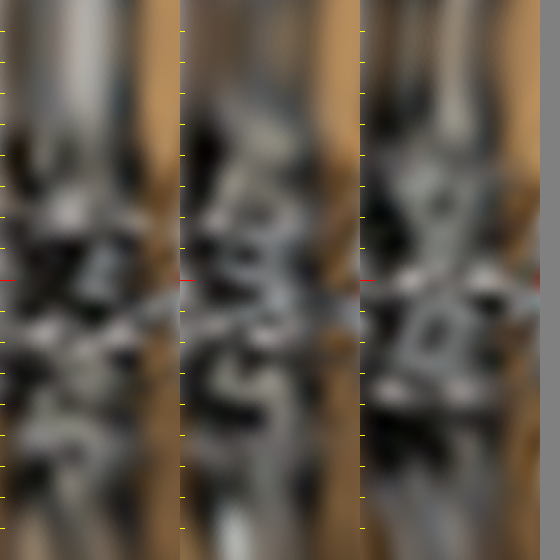

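View pics/a_unS.png

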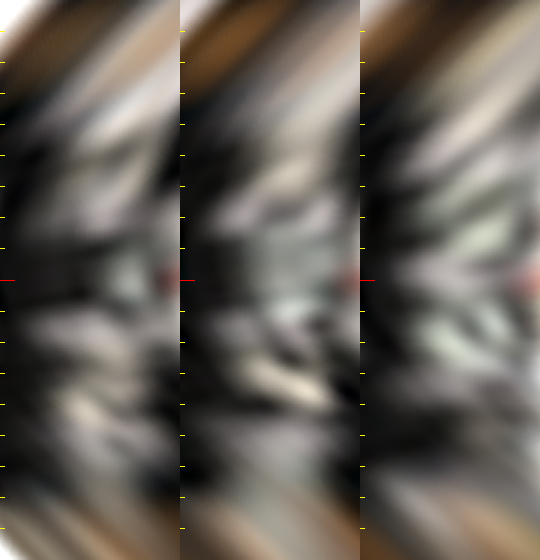

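```bash
python3 - <<'E'
import cv2,numpy as np
t=cv2.imread("pics/a_top_raw.png"); s=cv2.imread("pics/a_side_raw.png")
c=t[152:188,228:272]; M=cv2.getRotationMatrix2D((22,18),-18.5,1); 
M[:, :]*=16; M[0,2]+=20;M[1,2]+=10
o=cv2.warpAffine(c,M,(700,580),flags=cv2.INTER_LANCZOS4); cv2.imwrite("pics/a_tc.png",np.clip(o*1.5,0,255).astype(np.uint8))
c=s[180:220,230:264]; cv2.imwrite("pics/a_sc.png",cv2.resize(c,None,fx=15,fy=15,interpolation=cv2.INTER_LANCZOS4))
E
```

```text
(no output)
```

View pics/a_tc.png

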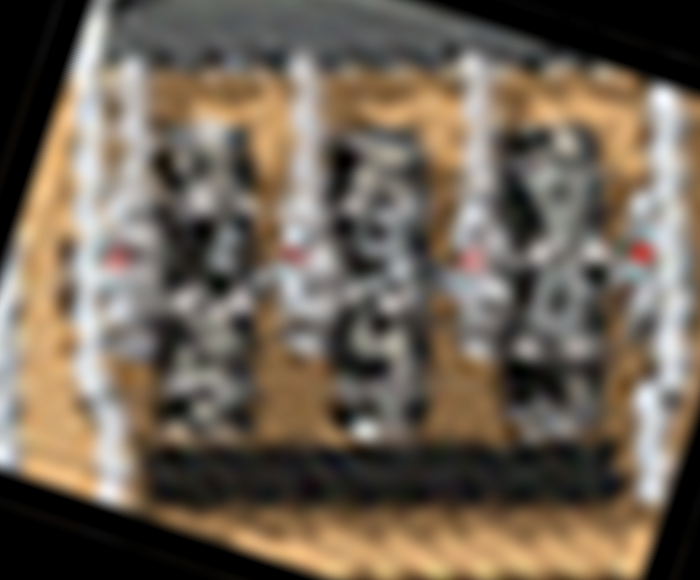

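View pics/a_sc.png

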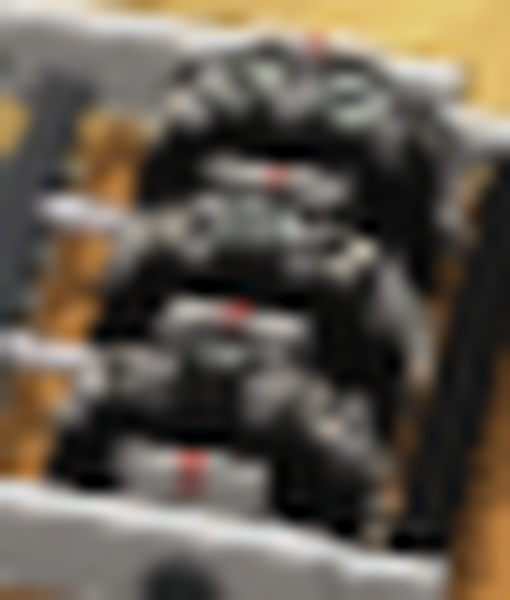

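```bash
python3 - <<'E'
from h import *
from scipy import ndimage as nd
p=np.load("pose.npy")
for n in("top","side"):
    im=cv2.imread(f"pics/a_{n}_raw.png").astype(float)
    r=im[...,2]-np.maximum(im[...,1],im[...,0])*1.0
    # remove orange (r>g>b): redness uses g vs b closeness
    x0,y0,x1,y1=(225,150,275,190) if n=="top" else (225,175,270,225)
    w=np.clip(im[...,2]-1.6*im[...,1],0,None)*(abs(im[...,1]-im[...,0])<40)
    m=np.zeros_like(w); m[y0:y1,x0:x1]=w[y0:y1,x0:x1]
    lab,k=nd.label(m>3,np.ones((3,3)))
    for i in range(1,k+1): print(n,np.array(nd.center_of_mass(m,lab,i))[::-1].round(2),m[lab==i].sum().round())
    sh=p[4:6] if n=="top" else p[6:8]
    for y in(54,18,-18,-54): print(y,(proj(n,T(p[:4],[0,y*1e-3,.116]))+sh).round(2), (proj(n,T(p[:4],[0,y*1e-3,.116]))).round(2))
E
```

```text
top [265. 162.] 50.0
54 [[234.83 172.55]] [[235.12 172.79]]
18 [[245.19 169.02]] [[245.49 169.27]]
-18 [[255.53 165.5 ]] [[255.83 165.75]]
-54 [[265.85 162.  ]] [[266.14 162.24]]
side [245.79 200.  ] 27.0
side [242. 210.] 10.0
54 [[242.55 210.92]] [[242.14 211.08]]
18 [[245.45 201.24]] [[245.04 201.4 ]]
-18 [[248.24 191.91]] [[247.84 192.08]]
-54 [[250.94 182.92]] [[250.53 183.08]]
```

```bash
cat > synth.py <<'E'
from h import *
import sys
p=np.load("pose.npy")
RES=8 # px/mm of texture
C=2*np.pi*32
def tex(font,h,w,th,bar,flip=False):
    H=int(round(C*RES/10))*10; seg=H//10; W=20*RES
    t=np.zeros((H,W),np.float32)
    # row r : figure k centered at row (k+.5)*seg ; increasing k = toward robot (down in picture)
    for k in range(10):
        g=np.zeros((seg,W),np.uint8)
        (tw,hh),b=cv2.getTextSize(str(k),font,1,1)
        big=np.zeros((300,300),np.uint8); cv2.putText(big,str(k),(60,240),font,7,255,max(1,int(th*20)),cv2.LINE_AA)
        ys,xs=np.where(big>40); big=big[ys.min():ys.max()+1,xs.min():xs.max()+1]
        ww=w if k!=1 else w*big.shape[1]/ (big.shape[0]*.65)
        big=cv2.resize(big,(max(2,int(ww*RES)),int(h*RES)),interpolation=cv2.INTER_AREA)
        y0=(seg-big.shape[0])//2; x0=(W-big.shape[1])//2
        g[y0:y0+big.shape[0],x0:x0+big.shape[1]]=big
        t[k*seg:(k+1)*seg]=g/255.
        if bar>0:
            b=int(bar*RES/2); t[k*seg:k*seg+b,W//8:-W//8]=.9; t[(k+1)*seg-b:(k+1)*seg,W//8:-W//8]=.9
    return t
def maps(cam,y0,sh,span=65):
    """pixel <- texture samples (theta,y)"""
    th=np.deg2rad(np.arange(-span,span,.5)); yy=np.arange(-9.75,10,.5)*1e-3
    TH,YY=np.meshgrid(th,yy,indexing="ij")
    L=np.c_[(.032*np.sin(TH)).ravel(),(YY+y0).ravel(),(.090+.032*np.cos(TH)).ravel()]
    uv=proj(cam,T(p[:4],L))+sh
    return TH.ravel(),YY.ravel(),uv
def prep(cam,y0,sh,span):
    TH,YY,uv=maps(cam,y0,sh,span)
    px=np.floor(uv+.5).astype(int); key=px[:,1]*512+px[:,0]
    u,inv,cnt=np.unique(key,return_inverse=True,return_counts=True)
    return TH,YY,u,inv,cnt
def sample(t,TH,YY,phi):
    # wheel value phi: figure phi/0.628 at top. theta>0 away: figure lower
    H,W=t.shape
    k=(phi-TH)/(2*np.pi)*10  # figure number at theta
    r=((k+.5)%10)/10*H; c=(-YY*1e3+10)*RES
    return t[np.clip(r.astype(int),0,H-1),np.clip(c.astype(int),0,W-1)]
def score(img,t,P,phi):
    TH,YY,u,inv,cnt=P
    s=np.bincount(inv,sample(t,TH,YY,phi))/cnt
    m=cnt>cnt.max()*.3
    a=img.ravel()[u]
    return np.corrcoef(a[m],s[m])[0,1]
E
cat > run1.py <<'E'
from synth import *
import itertools
tag=sys.argv[1]
imgs={n:cv2.imread(f"pics/{tag}_{n}_raw.png").astype(float).mean(2) for n in("top","side")}
txs={}
for font,h,w,th,bar in itertools.product([cv2.FONT_HERSHEY_SIMPLEX],[11,14],[8,11],[1.,],[0,2.5]):
    txs[(font,h,w,th,bar)]=tex(font,h,w,th,bar)
phis=np.arange(0,10,.125)*.6283
for w,y0 in(("L",.036),("M",0),("R",-.036)):
    res=[]
    S={k:np.full((2,len(phis)),-1.) for k in txs}
    for ci,(cam,base) in enumerate((("top",p[4:6]),("side",p[6:8]))):
        for dx,dy in itertools.product((-1.2,-.6,0,.6),(-.8,0,.8)):
            P=prep(cam,y0,base+np.array([dx,dy]),60)
            for k,t in txs.items():
                sc=np.array([score(imgs[cam],t,P,f) for f in phis])
                S[k][ci]=np.maximum(S[k][ci],sc)
    for k,s in S.items():
        for ci,x in enumerate((s[0],s[1],s.mean(0))):
            for j in np.argsort(-x)[:6]: res.append((x[j].round(3),("top","side","both")[ci],(phis[j]/.6283).round(2),k[1:]))
    for c in("top","side","both"):
        print(w,c,[(r[0],r[2],r[3]) for r in sorted([r for r in res if r[1]==c],reverse=True,key=lambda r:r[0])[:7]])
E
time python3 run1.py a
```

```text
L top [(np.float64(0.631), np.float64(1.12), (14, 8, 1.0, 2.5)), (np.float64(0.608), np.float64(1.12), (14, 11, 1.0, 2.5)), (np.float64(0.597), np.float64(7.12), (14, 8, 1.0, 2.5)), (np.float64(0.591), np.float64(1.12), (11, 8, 1.0, 2.5)), (np.float64(0.585), np.float64(0.87), (14, 8, 1.0, 2.5)), (np.float64(0.576), np.float64(1.0), (14, 8, 1.0, 2.5)), (np.float64(0.574), np.float64(0.87), (14, 11, 1.0, 2.5))]
L side [(np.float64(0.602), np.float64(1.0), (14, 11, 1.0, 2.5)), (np.float64(0.588), np.float64(1.12), (14, 11, 1.0, 2.5)), (np.float64(0.586), np.float64(1.0), (14, 8, 1.0, 2.5)), (np.float64(0.579), np.float64(7.12), (14, 8, 1.0, 2.5)), (np.float64(0.578), np.float64(1.0), (11, 11, 1.0, 2.5)), (np.float64(0.573), np.float64(7.0), (14, 8, 1.0, 2.5)), (np.float64(0.573), np.float64(7.12), (14, 11, 1.0, 2.5))]
L both [(np.float64(0.6), np.float64(1.12), (14, 8, 1.0, 2.5)), (np.float64(0.598), np.float64(1.12), (14, 11, 1.0, 2.5)), (np.float64(0.588), np.float64(7.12), (14, 8, 1.0, 2.5)), (np.float64(0.581), np.float64(1.0), (14, 8, 1.0, 2.5)), (np.float64(0.574), np.float64(1.0
[... 1955 characters left out ...]
, 1.0, 2.5)), (np.float64(0.532), np.float64(5.62), (14, 8, 1.0, 2.5)), (np.float64(0.519), np.float64(9.62), (14, 8, 1.0, 2.5)), (np.float64(0.511), np.float64(9.62), (14, 11, 1.0, 2.5)), (np.float64(0.507), np.float64(6.0), (14, 8, 1.0, 0))]
R both [(np.float64(0.588), np.float64(9.62), (14, 8, 1.0, 2.5)), (np.float64(0.585), np.float64(9.5), (14, 8, 1.0, 2.5)), (np.float64(0.57), np.float64(9.5), (14, 11, 1.0, 2.5)), (np.float64(0.559), np.float64(9.62), (14, 11, 1.0, 2.5)), (np.float64(0.555), np.float64(5.62), (14, 8, 1.0, 2.5)), (np.float64(0.552), np.float64(5.62), (14, 11, 1.0, 2.5)), (np.float64(0.542), np.float64(9.38), (14, 8, 1.0, 2.5))]
real	0m36.534s
user	0m35.831s
sys	0m0.197s
```

Synthesis matching agrees with the eye: the left wheel reads 1, the middle one 3, and the right one sits between 9 and 0. Next I'll check the travel path, especially the blue box, and the finger shape.

```bash
python3 - <<'E'
from h import *
def ray(n,uv,z):
    c=CAL[n];K=c["intrinsics"]
    s=(np.array(uv)-K[:2,2])/K[0,0]; d=s.copy()
    for _ in range(10): d=s/(1+c["k1"]*(d@d))
    v=c["attitude"]@np.r_[d,1]; return c["origin"]+v*(z-c["origin"][2])/v[2]
for uv in((641,284),(800,235),(755,150),(613,205)):
    q=np.array(uv)/1.5625
    print(uv,ray("top",q,0).round(3),ray("top",q,.2).round(3))
for uv in((445,185),(447,128),(470,62),(543,68),(520,190)): 
    q=np.array(uv)/1.5625
    print("side",uv,ray("side",q,0).round(3),ray("side",q,.2).round(3))
s=cv2.imread("pics/side0_raw.png"); cv2.imwrite("pics/grip0.png",cv2.resize(s[10:100,420:512],None,fx=6,fy=6,interpolation=cv2.INTER_CUBIC))
E
```

```text
(641, 284) [ 0.47  -0.549  0.   ] [ 0.438 -0.478  0.2  ]
(800, 235) [ 0.585 -0.958  0.   ] [ 0.539 -0.835  0.2  ]
(755, 150) [ 0.799 -0.864  0.   ] [ 0.725 -0.753  0.2  ]
(613, 205) [ 0.659 -0.494  0.   ] [ 0.603 -0.431  0.2  ]
side (445, 185) [ 0.64  -0.483  0.   ] [ 0.535 -0.261  0.2  ]
side (447, 128) [ 0.75  -0.701  0.   ] [ 0.625 -0.439  0.2  ]
side (470, 62) [ 0.854 -1.052  0.   ] [ 0.71  -0.725  0.2  ]
side (543, 68) [ 0.647 -1.141  0.   ] [ 0.541 -0.798  0.2  ]
side (520, 190) [ 0.473 -0.563  0.   ] [ 0.399 -0.326  0.2  ]
```

View pics/grip0.png

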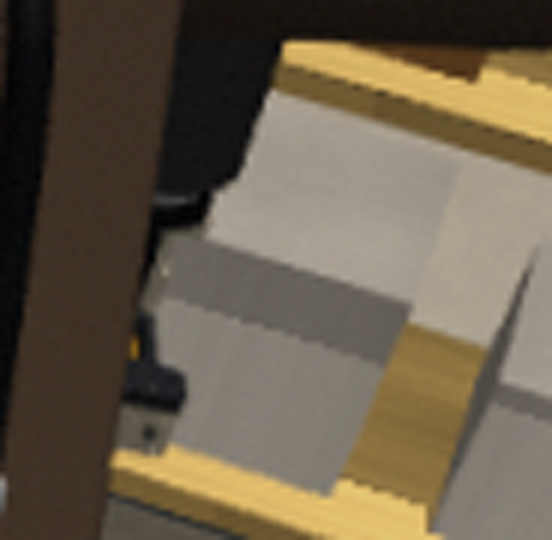

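Request:
{"method": "play_rows", "body": {
  "commands": [
    {"offset": [-1.0, 1.1, -1.0], "rotation": [0, 0, 0], "gripper": 1},
    {"offset": [-2.6, 3.0, -1.0], "rotation": [0, 0, 0], "gripper": 1},
    {"offset": [-2.7, 3.1, -0.5], "rotation": [0, 0, 0], "gripper": 1},
    {"offset": [-2.7, 3.1, -0.5], "rotation": [0, 0, 0], "gripper": 1},
    {"offset": [-2.7, 3.1, 0], "rotation": [0, 0, 0], "gripper": 1},
    {"offset": [-2.7, 3.1, 0], "rotation": [0, 0, 0], "gripper": 1},
    {"offset": [-2.7, 3.1, 0], "rotation": [0, 0, 0], "gripper": 1},
    {"offset": [-2.7, 3.1, 0], "rotation": [0, 0, 0], "gripper": 1},
    {"offset": [-2.7, 3.1, 0], "rotation": [0, 0, 0], "gripper": 1},
    {"offset": [-2.7, 3.1, 0], "rotation": [0, 0, 0], "gripper": 1},
    {"offset": [-2.7, 3.1, 0], "rotation": [0, 0, 0], "gripper": 1},
    {"offset": [-2.7, 3.1, 0], "rotation": [0, 0, 0], "gripper": 1},
    {"offset": [-2.7, 3.1, 0], "rotation": [0, 0, 0], "gripper": 1},
    {"offset": [-2.7, 3.1, 0], "rotation": [0, 0, 0], "gripper": 1},
    {"offset": [-2.7, 3.1, 0], "rotation": [0, 0, 0], "gripper": 1},
    {"offset": [-2.7, 3.1, 0], "rotation": [0, 0, 0], "gripper": 1},
    {"offset": [-2.7, 3.1, 0], "rotation": [0, 0, 0], "gripper": 1},
    {"offset": [-2.7, 3.1, 0], "rotation": [0, 0, 0], "gripper": 1}
  ]
}}

```text
time_s: 2.1
ee_pos: [0.486, 0.0056, 0.2677]
eef_rot: [[-0.963, -0.268, 0.019], [-0.268, 0.963, 0.001], [-0.019, -0.004, -1.0]]
contact_force: [0.6, -0.6, 0.6]
opening: 0.0007
```

Request:
{"method": "play_rows", "body": {
  "commands": [
    {"offset": [0, 0, 0], "rotation": [0, 0, -0.12], "gripper": 1},
    {"offset": [0, 0, 0], "rotation": [0, 0, -0.12], "gripper": 1},
    {"offset": [0, 0, 0], "rotation": [0, 0, -0.12], "gripper": 1},
    {"offset": [0, 0, 0], "rotation": [0, 0, -0.12], "gripper": 1},
    {"offset": [0, 0, 0], "rotation": [0, 0, -0.12], "gripper": 1},
    {"offset": [0, 0, 0], "rotation": [0, 0, -0.12], "gripper": 1},
    {"offset": [0, 0, 0], "rotation": [0, 0, -0.12], "gripper": 1},
    {"offset": [0, 0, 0], "rotation": [0, 0, -0.12], "gripper": 1},
    {"offset": [0, 0, 0], "rotation": [0, 0, -0.12], "gripper": 1},
    {"offset": [0, 0, 0], "rotation": [0, 0, -0.12], "gripper": 1},
    {"offset": [0, 0, 0], "rotation": [0, 0, -0.12], "gripper": 1},
    {"offset": [0, 0, 0], "rotation": [0, 0, -0.12], "gripper": 1},
    {"offset": [0, 0, 0], "rotation": [0, 0, -0.12], "gripper": 1},
    {"offset": [0, 0, 0], "rotation": [0, 0, -0.06], "gripper": 1}
  ]
}}

```text
time_s: 3.27
ee_pos: [0.4848, 0.0186, 0.2751]
eef_rot: [[0.378, -0.925, 0.03], [-0.926, -0.378, 0.007], [0.005, -0.03, -1.0]]
contact_force: [-0.1, 1.1, 1.2]
opening: 0.0003
```

```bash
cat > where.py <<'E'
from h import *
def where():
    p=np.load("pose.npy"); s=manip.observe(); R=s["eef_rot"]; x,y,yaw,h=p[:4]
    c,sn=np.cos(yaw),np.sin(yaw); d=s["ee_pos"]-np.array([x,y,h]); 
    L=np.array([c*d[0]+sn*d[1],-sn*d[0]+c*d[1],d[2]])
    F=s["contact_force"]; Fl=np.array([c*F[0]+sn*F[1],-sn*F[0]+c*F[1],F[2]])
    Rt=np.array([[sn,-c,0],[-c,-sn,0],[0,0,-1.]]).T  # columns: x,y,z wanted
    rv=cv2.Rodrigues(R.T@Rt)[0].ravel()
    print("t",round(s["time_s"],2),"coder mm",(L*1e3).round(1),"F coder",Fl.round(2),"tau",s["wrist_torque"].round(2),"rotvec to goal (tool)",rv.round(4),"q",s["joint_pos"].round(2))
    return L
if __name__=="__main__": where()
E
python3 where.py; python3 - <<'E'
import sys; sys.path.insert(0,".")
from h import *
s=manip.snapshot("side"); cv2.imwrite("pics/s1.png",cv2.resize(s,(800,600)))
t=manip.snapshot("top"); cv2.imwrite("pics/t1.png",cv2.resize(t,(800,600)))
E
```

```text
t 3.27 coder mm [-19.5  -0.5 263.7] F coder [0.23 1.11 1.17] tau [0.04 0.25 0.  ] rotvec to goal (tool) [-0.0306 -0.004   0.0656] q [ 0.45 -0.01 -0.34  0.01 -1.21 -0.07]
```

View pics/s1.png

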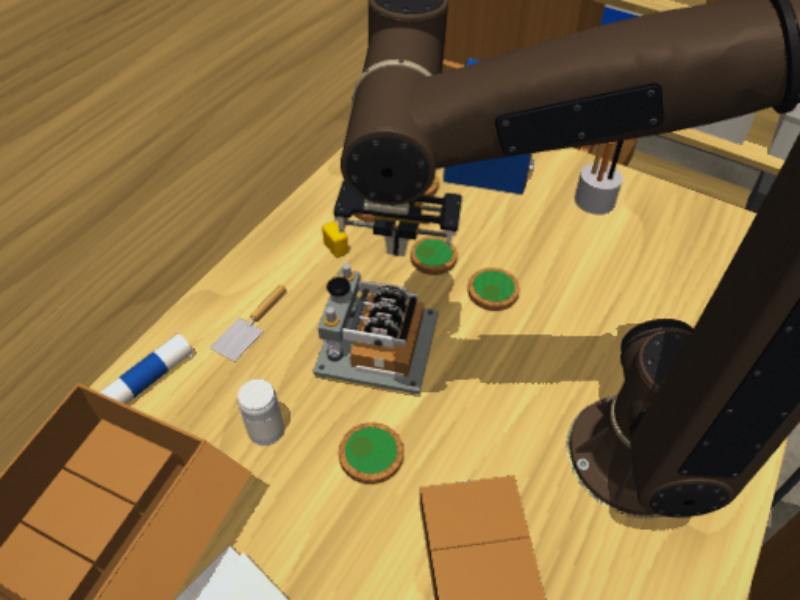

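View pics/t1.png

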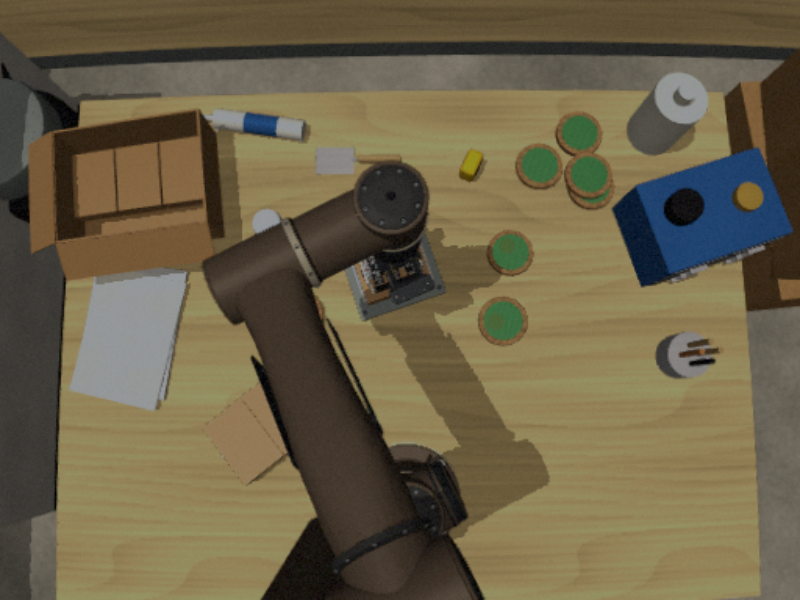

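```bash
python3 - <<'E'
from h import *
s=manip.snapshot("side"); c=s[105:170,205:305]; cv2.imwrite("pics/s1c.png",cv2.resize(c,None,fx=8,fy=8,interpolation=cv2.INTER_CUBIC))
o=manip.observe(); P=o["ee_pos"]; R=o["eef_rot"]
for d in([0,0,0],[0,.021,0],[0,-.021,0],[.0095,0,0],[0,0,-.02]): print(d,((proj("side",P+R@np.array(d))-[205,105]+.5)*8-.5).round())
E
```

```text
[0, 0, 0] [[389. 452.]]
[0, 0.021, 0] [[453. 461.]]
[0, -0.021, 0] [[326. 443.]]
[0.0095, 0, 0] [[394. 432.]]
[0, 0, -0.02] [[391. 408.]]
```

View pics/s1c.png

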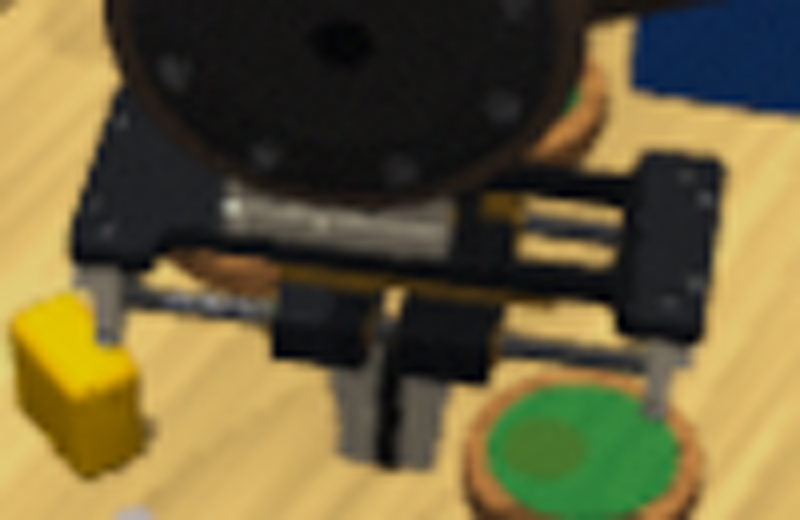

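The closed tip measures about 35 x 19 mm. The gripper has end posts about 33 mm above the TCP, which could meet the knob. So I'll turn another 90° to put the jaw axis along the axle, and roll with the 19 mm pad width, one figure per stroke.

Request:
{"method": "play_rows", "body": {
  "commands": [
    {"offset": [0, 0, 0], "rotation": [-0.03, 0, -0.12], "gripper": 1},
    {"offset": [0, 0, 0], "rotation": [0, 0, -0.12], "gripper": 1},
    {"offset": [0, 0, 0], "rotation": [0, 0, -0.12], "gripper": 1},
    {"offset": [0, 0, 0], "rotation": [0, 0, -0.12], "gripper": 1},
    {"offset": [0, 0, 0], "rotation": [0, 0, -0.12], "gripper": 1},
    {"offset": [0, 0, 0], "rotation": [0, 0, -0.12], "gripper": 1},
    {"offset": [0, 0, 0], "rotation": [0, 0, -0.12], "gripper": 1},
    {"offset": [0, 0, 0], "rotation": [0, 0, -0.12], "gripper": 1},
    {"offset": [0, 0, 0], "rotation": [0, 0, -0.12], "gripper": 1},
    {"offset": [0, 0, 0], "rotation": [0, 0, -0.12], "gripper": 1},
    {"offset": [0, 0, 0], "rotation": [0, 0, -0.12], "gripper": 1},
    {"offset": [0, 0, 0], "rotation": [0, 0, -0.12], "gripper": 1}
  ]
}}

```text
time_s: 4.42
ee_pos: [0.4829, 0.0195, 0.2774]
eef_rot: [[0.962, 0.272, 0.004], [0.272, -0.962, -0.005], [0.003, 0.006, -1.0]]
contact_force: [-0.3, 0.0, -1.4]
opening: 0.0005
```

```bash
sed -i 's/Rt=.*/Rt=np.array([[c,sn,0],[sn,-c,0],[0,0,-1.]]).T/' where.py; python3 where.py
```

```text
t 4.42 coder mm [-21.    1.  266.1] F coder [-0.28  0.11 -1.43] tau [-0.05  0.16 -0.04] rotvec to goal (tool) [ 0.006  -0.0026 -0.0473] q [ 0.45  0.   -0.32  0.01 -1.25  1.39]
```

Request:
{"method": "play_rows", "body": {
  "commands": [
    {"offset": [0.4, 0, 3.0], "rotation": [0, 0, -0.047], "gripper": 1},
    {"offset": [0.4, 0.1, 3.5], "rotation": [0, 0, 0], "gripper": 1},
    {"offset": [0.3, 0, 3.5], "rotation": [0, 0, 0], "gripper": 1},
    {"offset": [0, 0, 1.5], "rotation": [0, 0, 0], "gripper": 1},
    {"offset": [0, 0, 0.5], "rotation": [0, 0, 0], "gripper": 1},
    {"offset": [0, 0, 0.3], "rotation": [0, 0, 0], "gripper": 1},
    {"offset": [0, 0, 0], "rotation": [0, 0, 0], "gripper": 1}
  ]
}}

```text
time_s: 5.0
ee_pos: [0.4965, 0.0223, 0.1542]
eef_rot: [[0.951, 0.31, 0.013], [0.31, -0.951, -0.003], [0.011, 0.006, -1.0]]
contact_force: [-0.4, 0.6, -0.2]
opening: 0.0006
```

```bash
python3 where.py;python3 - <<'E'
from h import *
s=manip.snapshot("side"); c=s[150:230,200:300]; cv2.imwrite("pics/s2c.png",cv2.resize(c,None,fx=7,fy=7,interpolation=cv2.INTER_CUBIC))
E
python3 where.py
```

```text
t 5.0 coder mm [ -7.2  -0.6 142.8] F coder [-0.2   0.75 -0.24] tau [-0.09  0.18  0.05] rotvec to goal (tool) [ 0.0063 -0.0111 -0.0068] q [ 0.45  0.12 -0.49  0.01 -0.95  1.43]
t 5.05 coder mm [ -6.8  -0.6 143.5] F coder [ 0.55  0.5  -1.16] tau [-0.08  0.12 -0.01] rotvec to goal (tool) [ 0.0064 -0.0121 -0.0065] q [ 0.45  0.12 -0.49  0.01 -0.95  1.43]
```

View pics/s2c.png

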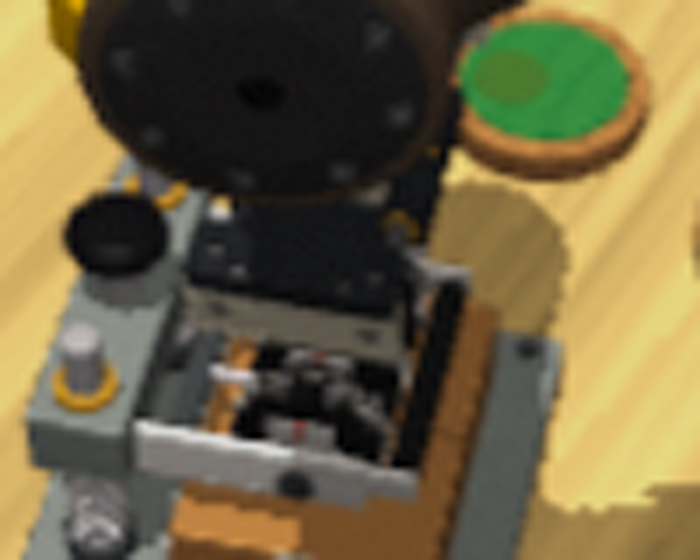

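```bash
python3 - <<'E'
from h import *
p=np.load("pose.npy")
o=manip.observe(); P=o["ee_pos"]; R=o["eef_rot"]
for y in(-.095,.095):
  for z in(-.066,-.03,0):
    for x in(-.039,.039): print((x,y,z),((proj("side",P+R@np.array([x,y,z]))+p[6:8]-[200,150]+.5)*7-.5).round())
E
```

```text
(-0.039, -0.095, -0.066) [[394. 379.]]
(0.039, -0.095, -0.066) [[187. 341.]]
(-0.039, -0.095, -0.03) [[392. 439.]]
(0.039, -0.095, -0.03) [[190. 402.]]
(-0.039, -0.095, 0) [[391. 488.]]
(0.039, -0.095, 0) [[193. 450.]]
(-0.039, 0.095, -0.066) [[495.  24.]]
(0.039, 0.095, -0.066) [[308.  -7.]]
(-0.039, 0.095, -0.03) [[491.  86.]]
(0.039, 0.095, -0.03) [[308.  55.]]
(-0.039, 0.095, 0) [[488. 136.]]
(0.039, 0.095, 0) [[308. 105.]]
```

Request:
{"method": "play_rows", "body": {
  "commands": [
    {"offset": [-0.25, -0.05, 0.7], "rotation": [0, -0.011, -0.006], "gripper": 1},
    {"offset": [0, 0, 0.5], "rotation": [0, 0, 0], "gripper": 1},
    {"offset": [0, 0, 0.2], "rotation": [0, 0, 0], "gripper": 1},
    {"offset": [0, 0, 0.1], "rotation": [0, 0, 0], "gripper": 1}
  ]
}}

```text
time_s: 5.38
ee_pos: [0.4967, 0.0231, 0.1426]
eef_rot: [[0.949, 0.316, 0.009], [0.316, -0.949, -0.003], [0.007, 0.006, -1.0]]
contact_force: [0.9, -0.9, -0.8]
opening: 0.0006
```

```bash
python3 where.py
```

```text
t 5.38 coder mm [ -6.8   0.  131.2] F coder [ 0.6  -1.13 -0.77] tau [-0.11  0.27 -0.02] rotvec to goal (tool) [ 0.0061 -0.0074 -0.0007] q [ 0.45  0.14 -0.5   0.01 -0.93  1.44]
```

Request:
{"method": "play_rows", "body": {
  "commands": [
    {"offset": [-0.3, 0, 0.4], "rotation": [0, -0.007, 0], "gripper": 1},
    {"offset": [0, 0, 0.2], "rotation": [0, 0, 0], "gripper": 1},
    {"offset": [0, 0, 0.1], "rotation": [0, 0, 0], "gripper": 1}
  ]
}}

```text
time_s: 5.63
ee_pos: [0.4946, 0.0222, 0.1367]
eef_rot: [[0.949, 0.317, 0.004], [0.317, -0.949, -0.005], [0.002, 0.007, -1.0]]
contact_force: [-3.0, 2.2, 8.6]
opening: 0.0004
```

```bash
python3 where.py
```

```text
t 5.63 coder mm [-9.000e+00 -1.000e-01  1.254e+02] F coder [-2.16  3.08  8.6 ] tau [ 0.34  1.19 -0.05] rotvec to goal (tool) [ 0.0066 -0.0024 -0.0002] q [ 0.45  0.14 -0.51  0.01 -0.92  1.44]
```

Request:
{"method": "play_rows", "body": {
  "commands": [
    {"offset": [0, 0, 0], "rotation": [0, 0, 0], "gripper": 1}
  ]
}}

```text
time_s: 5.72
ee_pos: [0.4947, 0.0222, 0.1372]
eef_rot: [[0.949, 0.317, 0.005], [0.317, -0.949, -0.005], [0.003, 0.007, -1.0]]
contact_force: [-3.0, 1.2, 8.0]
opening: 0.0005
```

```bash
python3 where.py
```

```text
t 5.72 coder mm [-9.000e+00 -1.000e-01  1.258e+02] F coder [-2.46  2.09  8.03] tau [ 0.3   1.39 -0.05] rotvec to goal (tool) [ 0.0067 -0.0026 -0.0001] q [ 0.45  0.14 -0.51  0.01 -0.92  1.44]
```

Request:
{"method": "play_rows", "body": {
  "commands": [
    {"offset": [0, 0, -0.1], "rotation": [0, 0, 0], "gripper": 1}
  ]
}}

```text
time_s: 5.8
ee_pos: [0.4947, 0.0223, 0.1386]
eef_rot: [[0.948, 0.317, 0.005], [0.317, -0.948, -0.006], [0.003, 0.007, -1.0]]
contact_force: [-0.5, 0.6, 0.5]
opening: 0.0
```

```bash
python3 where.py
```

```text
t 5.8 coder mm [-9.000e+00 -1.000e-01  1.272e+02] F coder [-0.25  0.72  0.5 ] tau [-0.1   0.13 -0.  ] rotvec to goal (tool) [ 0.0067 -0.0028  0.0001] q [ 0.45  0.14 -0.51  0.01 -0.92  1.44]
```

Request:
{"method": "play_rows", "body": {
  "commands": [
    {"offset": [0, 0, 0.08], "rotation": [0, 0, 0], "gripper": 1},
    {"offset": [0, 0, 0.04], "rotation": [0, 0, 0], "gripper": 1}
  ]
}}

```text
time_s: 5.97
ee_pos: [0.4953, 0.0224, 0.1381]
eef_rot: [[0.948, 0.317, 0.006], [0.317, -0.948, -0.005], [0.005, 0.007, -1.0]]
contact_force: [-1.5, 1.1, 5.4]
opening: 0.0005
```

```bash
python3 where.py
```

```text
t 5.97 coder mm [ -8.3  -0.2 126.8] F coder [-1.09  1.49  5.37] tau [ 0.01  0.68 -0.04] rotvec to goal (tool) [ 0.0069 -0.0045  0.0004] q [ 0.45  0.14 -0.51  0.01 -0.92  1.44]
```

Request:
{"method": "play_rows", "body": {
  "commands": [
    {"offset": [0.3, 0, 0.04], "rotation": [0, 0, 0], "gripper": 1},
    {"offset": [0.3, 0, 0.04], "rotation": [0, 0, 0], "gripper": 1}
  ]
}}

```text
time_s: 6.13
ee_pos: [0.5002, 0.0239, 0.1379]
eef_rot: [[0.948, 0.317, 0.006], [0.317, -0.948, -0.005], [0.004, 0.007, -1.0]]
contact_force: [-3.4, 0.7, 7.1]
opening: 0.0005
```

```bash
python3 where.py
```

```text
t 6.13 coder mm [ -3.2  -0.2 126.5] F coder [-2.97  1.74  7.1 ] tau [ 0.33  1.38 -0.06] rotvec to goal (tool) [ 0.007  -0.0037  0.0003] q [ 0.45  0.15 -0.5   0.01 -0.92  1.44]
```

Request:
{"method": "play_rows", "body": {
  "commands": [
    {"offset": [0.3, 0, 0.02], "rotation": [0, 0, 0], "gripper": 1},
    {"offset": [0.3, 0, 0.02], "rotation": [0, 0, 0], "gripper": 1}
  ]
}}

```text
time_s: 6.3
ee_pos: [0.506, 0.026, 0.1382]
eef_rot: [[0.948, 0.317, 0.006], [0.317, -0.948, -0.005], [0.004, 0.007, -1.0]]
contact_force: [-1.6, 1.7, 2.9]
opening: 0.0004
```

```bash
python3 where.py
```

```text
t 6.3 coder mm [  3.   -0.2 126.9] F coder [-0.97  2.11  2.95] tau [0.16 0.67 0.05] rotvec to goal (tool) [ 0.007  -0.0043  0.0006] q [ 0.45  0.16 -0.49  0.01 -0.92  1.44]
```

Request:
{"method": "play_rows", "body": {
  "commands": [
    {"offset": [0.3, 0, 0.04], "rotation": [0, 0, 0], "gripper": 1},
    {"offset": [0.3, 0, 0.03], "rotation": [0, 0, 0], "gripper": 1},
    {"offset": [0.1, 0, 0.03], "rotation": [0, 0, 0], "gripper": 1}
  ]
}}

```text
time_s: 6.55
ee_pos: [0.5143, 0.0288, 0.1379]
eef_rot: [[0.948, 0.318, 0.009], [0.318, -0.948, -0.005], [0.007, 0.007, -1.0]]
contact_force: [-1.0, -0.2, 3.5]
opening: 0.0004
```

```bash
python3 where.py
```

```text
t 6.55 coder mm [ 1.170e+01 -1.000e-01  1.266e+02] F coder [-1.04  0.12  3.54] tau [-0.11  0.58  0.01] rotvec to goal (tool) [ 0.0071 -0.0067  0.001 ] q [ 0.44  0.17 -0.47  0.01 -0.92  1.44]
```

Request:
{"method": "play_rows", "body": {
  "commands": [
    {"offset": [0, 0, -0.4], "rotation": [0, 0, 0], "gripper": 1},
    {"offset": [-1.1, 0, 0], "rotation": [0, -0.006, 0], "gripper": 1},
    {"offset": [-0.9, 0, 0], "rotation": [0, 0, 0], "gripper": 1},
    {"offset": [0, 0, 0], "rotation": [0, 0, 0], "gripper": 1}
  ]
}}

```text
time_s: 6.88
ee_pos: [0.4923, 0.0214, 0.1404]
eef_rot: [[0.949, 0.317, -0.001], [0.317, -0.948, -0.008], [-0.004, 0.007, -1.0]]
contact_force: [-0.0, -0.5, -0.6]
opening: 0.0004
```

```bash
python3 where.py
```

```text
t 6.88 coder mm [-11.5  -0.2 129. ] F coder [-0.17 -0.49 -0.55] tau [-0.12  0.24  0.  ] rotvec to goal (tool) [ 0.0069  0.0038 -0.    ] q [ 0.45  0.14 -0.5   0.01 -0.93  1.44]
```

Request:
{"method": "play_rows", "body": {
  "commands": [
    {"offset": [0.15, 0, 0.12], "rotation": [0, 0.004, 0], "gripper": 1},
    {"offset": [0.05, 0, 0.08], "rotation": [0, 0, 0], "gripper": 1},
    {"offset": [0, 0, 0.05], "rotation": [0, 0, 0], "gripper": 1},
    {"offset": [0.1, 0, 0.04], "rotation": [0, 0, 0], "gripper": 1}
  ]
}}

```text
time_s: 7.22
ee_pos: [0.494, 0.0218, 0.138]
eef_rot: [[0.948, 0.317, 0.003], [0.317, -0.948, -0.006], [0.001, 0.007, -1.0]]
contact_force: [-4.3, -0.6, 6.9]
opening: 0.0003
```

```bash
python3 where.py
```

```text
t 7.22 coder mm [ -9.8  -0.4 126.6] F coder [-4.26  0.79  6.88] tau [-0.08  1.67 -0.01] rotvec to goal (tool) [ 0.007  -0.0012  0.0003] q [ 0.45  0.14 -0.51  0.01 -0.92  1.44]
```

Request:
{"method": "play_rows", "body": {
  "commands": [
    {"offset": [0.3, 0, 0.025], "rotation": [0, 0, 0], "gripper": 1},
    {"offset": [0.3, 0, 0.03], "rotation": [0, 0, 0], "gripper": 1},
    {"offset": [0.3, 0, 0.03], "rotation": [0, 0, 0], "gripper": 1}
  ]
}}

```text
time_s: 7.47
ee_pos: [0.5022, 0.0245, 0.1382]
eef_rot: [[0.948, 0.317, 0.003], [0.317, -0.948, -0.007], [0.0, 0.007, -1.0]]
contact_force: [-1.1, 0.3, 5.3]
opening: 0.0009
```

```bash
python3 where.py
```

```text
t 7.47 coder mm [ -1.1  -0.3 126.8] F coder [-0.99  0.67  5.25] tau [0.08 0.88 0.01] rotvec to goal (tool) [ 0.0071 -0.0004  0.0005] q [ 0.45  0.15 -0.49  0.01 -0.93  1.44]
```

Good, 5.3 N. I'll finish the stroke with the same setting, then lift and return.

Request:
{"method": "play_rows", "body": {
  "commands": [
    {"offset": [0.3, 0, 0.03], "rotation": [0, 0, 0], "gripper": 1},
    {"offset": [0.3, 0, 0.03], "rotation": [0, 0, 0], "gripper": 1},
    {"offset": [0.3, 0, 0.03], "rotation": [0, 0, 0], "gripper": 1},
    {"offset": [0.1, 0, 0.03], "rotation": [0, 0, 0], "gripper": 1}
  ]
}}

```text
time_s: 7.8
ee_pos: [0.5136, 0.0283, 0.1378]
eef_rot: [[0.948, 0.318, 0.004], [0.318, -0.948, -0.007], [0.002, 0.008, -1.0]]
contact_force: [-4.2, 1.1, 6.6]
opening: 0.0001
```

```bash
python3 where.py
```

```text
t 7.8 coder mm [ 10.9  -0.4 126.4] F coder [-3.6   2.38  6.57] tau [-0.07  1.51 -0.01] rotvec to goal (tool) [ 0.0076 -0.0015  0.0012] q [ 0.44  0.17 -0.47  0.01 -0.93  1.45]
```

Request:
{"method": "play_rows", "body": {
  "commands": [
    {"offset": [0, 0, -0.4], "rotation": [0, 0, 0], "gripper": 1},
    {"offset": [-1.0, 0, 0], "rotation": [0, -0.004, 0], "gripper": 1},
    {"offset": [-0.9, 0, 0], "rotation": [0, 0, 0], "gripper": 1},
    {"offset": [0, 0, 0], "rotation": [0, 0, 0], "gripper": 1}
  ]
}}

```text
time_s: 8.13
ee_pos: [0.4936, 0.0216, 0.1404]
eef_rot: [[0.948, 0.317, -0.003], [0.317, -0.948, -0.009], [-0.006, 0.007, -1.0]]
contact_force: [0.3, -0.3, -0.8]
opening: 0.0004
```

```bash
python3 where.py
```

```text
t 8.13 coder mm [-10.1  -0.4 129. ] F coder [ 0.16 -0.38 -0.76] tau [-0.14  0.18 -0.02] rotvec to goal (tool) [0.0073 0.0056 0.0002] q [ 0.45  0.14 -0.5   0.01 -0.94  1.44]
```

Request:
{"method": "play_rows", "body": {
  "commands": [
    {"offset": [0.05, 0, 0.12], "rotation": [0, 0.004, 0], "gripper": 1},
    {"offset": [0.0, 0, 0.08], "rotation": [0, 0, 0], "gripper": 1},
    {"offset": [0, 0, 0.04], "rotation": [0, 0, 0], "gripper": 1},
    {"offset": [0.1, 0, 0.03], "rotation": [0, 0, 0], "gripper": 1}
  ]
}}

```text
time_s: 8.47
ee_pos: [0.4941, 0.0216, 0.1381]
eef_rot: [[0.948, 0.317, 0.002], [0.317, -0.948, -0.007], [-0.0, 0.007, -1.0]]
contact_force: [-3.5, 0.2, 6.6]
opening: 0.0006
```

```bash
python3 where.py
```

```text
t 8.47 coder mm [ -9.8  -0.5 126.7] F coder [-3.22  1.3   6.63] tau [-0.23  1.49  0.  ] rotvec to goal (tool) [0.0074 0.0002 0.0006] q [ 0.45  0.14 -0.51  0.01 -0.92  1.44]
```

Request:
{"method": "play_rows", "body": {
  "commands": [
    {"offset": [0.3, 0, 0.025], "rotation": [0, 0, 0], "gripper": 1},
    {"offset": [0.3, 0, 0.03], "rotation": [0, 0, 0], "gripper": 1},
    {"offset": [0.3, 0, 0.03], "rotation": [0, 0, 0], "gripper": 1},
    {"offset": [0.3, 0, 0.03], "rotation": [0, 0, 0], "gripper": 1},
    {"offset": [0.3, 0, 0.03], "rotation": [0, 0, 0], "gripper": 1},
    {"offset": [0.3, 0, 0.03], "rotation": [0, 0, 0], "gripper": 1},
    {"offset": [0.05, 0, 0.02], "rotation": [0, 0, 0], "gripper": 1}
  ]
}}

```text
time_s: 9.05
ee_pos: [0.5134, 0.0281, 0.1379]
eef_rot: [[0.948, 0.318, 0.003], [0.318, -0.948, -0.007], [0.0, 0.008, -1.0]]
contact_force: [-3.4, 0.2, 6.9]
opening: 0.0006
```

```bash
python3 where.py
```

```text
t 9.05 coder mm [ 10.7  -0.5 126.5] F coder [-3.16  1.22  6.93] tau [-0.13  1.39 -0.09] rotvec to goal (tool) [ 0.0079 -0.0003  0.0015] q [ 0.44  0.17 -0.47  0.01 -0.93  1.45]
```

Request:
{"method": "play_rows", "body": {
  "commands": [
    {"offset": [0, 0, -0.4], "rotation": [0, 0, 0], "gripper": 1},
    {"offset": [0, 0, -3.8], "rotation": [0, 0, 0], "gripper": 1},
    {"offset": [-1.0, 1.0, -3.8], "rotation": [0, 0, 0], "gripper": 1},
    {"offset": [-1.0, 2.0, -3.5], "rotation": [0, 0, 0], "gripper": 1},
    {"offset": [0, 2.0, -2.0], "rotation": [0, 0, 0], "gripper": 1},
    {"offset": [0, 0, 0], "rotation": [0, 0, 0], "gripper": 1}
  ]
}}

```text
time_s: 9.55
ee_pos: [0.5083, -0.0265, 0.276]
eef_rot: [[0.947, 0.32, -0.005], [0.32, -0.947, -0.012], [-0.009, 0.009, -1.0]]
contact_force: [0.7, 0.2, 0.1]
opening: 0.0005
```

```bash
python3 unwrap.py b 2>/dev/null; python3 where.py; python3 - <<'E'
import cv2,numpy as np
s=cv2.imread("pics/b_side_raw.png"); t=cv2.imread("pics/b_top_raw.png")
a=cv2.resize(s[165:230,220:275],None,fx=9,fy=9,interpolation=cv2.INTER_CUBIC)[:580]
cv2.imwrite("pics/b_sc.png",a)
cv2.imwrite("pics/b_tc.png",cv2.resize(t[130:210,210:300],None,fx=7,fy=7,interpolation=cv2.INTER_CUBIC))
E
```

```text
t 9.95 coder mm [-13.4 -47.9 258.9] F coder [ 0.34 -0.78  0.5 ] tau [-0.07  0.1   0.01] rotvec to goal (tool) [0.0075 0.0173 0.0045] q [ 0.35  0.06 -0.28  0.01 -1.25  1.55]
```

View pics/b_sc.png

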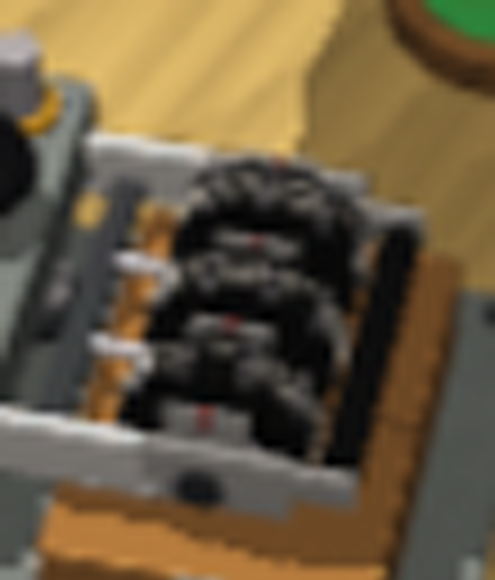

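View pics/b_tc.png

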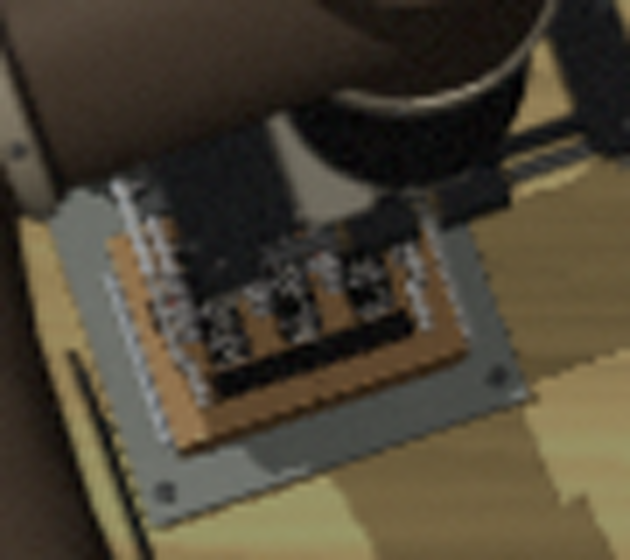

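```bash
cat > run2.py <<'E'
from synth import *
import itertools
tag,cams=sys.argv[1],sys.argv[2].split(",")
lo,hi=(float(sys.argv[3]),float(sys.argv[4])) if len(sys.argv)>3 else (-60,60)
imgs={n:cv2.imread(f"pics/{tag}_{n}_raw.png").astype(float).mean(2) for n in cams}
txs=[tex(cv2.FONT_HERSHEY_SIMPLEX,h,w,1.,2.5) for h,w in((14,8),(14,10),(13,9))]
phis=np.arange(0,10,.125)*.6283
for w,y0 in(("L",.036),("M",0),("R",-.036)):
    for cam in cams:
        base=p[4:6] if cam=="top" else p[6:8]; S=np.full(len(phis),-1.)
        for dx,dy in itertools.product((-1.2,-.8,-.4,0,.4),(-.8,-.4,0,.4,.8)):
            P=prep(cam,y0,base+np.array([dx,dy]),60)
            TH,YY,u,inv,cnt=P
            d=np.rad2deg(TH); m=(d>lo)&(d<hi)
            px=u[inv][m]; u2,inv2,cnt2=np.unique(px,return_inverse=True,return_counts=True)
            P=(TH[m],YY[m],u2,inv2,cnt2)
            for t in txs: S=np.maximum(S,[score(imgs[cam],t,P,f) for f in phis])
        # best per integer window
        b=sorted([(S[(np.round(phis/.6283-.001)%10)==k].max().round(3),k,float((phis/.6283)[(np.round(phis/.6283-.001)%10)==k][S[(np.round(phis/.6283-.001)%10)==k].argmax()].round(2))) for k in range(10)],reverse=True)[:4]
        print(w,cam,[(float(x[0]),x[2]) for x in b])
E
python3 run2.py a side; python3 run2.py b side; python3 run2.py b top -60 -5
```

```text
L side [(0.608, 1.12), (0.589, 7.12), (0.544, 3.12), (0.537, 4.12)]
M side [(0.598, 9.25), (0.578, 3.12), (0.574, 8.0), (0.563, 4.0)]
R side [(0.561, 9.62), (0.558, 9.5), (0.556, 5.62), (0.493, 5.5)]
L side [(0.536, 1.12), (0.514, 7.12), (0.483, 4.12), (0.473, 9.12)]
M side [(0.62, 6.0), (0.606, 0.0), (0.562, 8.0), (0.556, 9.0)]
R side [(0.508, 9.5), (0.498, 9.62), (0.473, 5.62), (0.415, 5.5)]
L top [(0.651, 7.12), (0.627, 1.12), (0.618, 4.12), (0.573, 6.12)]
M top [(0.573, 0.0), (0.555, 6.0), (0.55, 2.0), (0.457, 8.62)]
R top [(0.531, 1.62), (0.531, 1.5), (0.431, 9.38), (0.43, 9.62)]
```

Request:
{"method": "play_rows", "body": {
  "commands": [
    {"offset": [0.4, -0.6, 3.5], "rotation": [0.007, 0.017, 0.004], "gripper": 1},
    {"offset": [0.3, -0.6, 3.5], "rotation": [0, 0, 0], "gripper": 1},
    {"offset": [0, 0, 3.0], "rotation": [0, 0, 0], "gripper": 1},
    {"offset": [0, 0, 1.2], "rotation": [0, 0, 0], "gripper": 1},
    {"offset": [0, 0, 0.5], "rotation": [0, 0, 0], "gripper": 1},
    {"offset": [0, 0, 0.2], "rotation": [0, 0, 0], "gripper": 1}
  ]
}}

```text
time_s: 10.45
ee_pos: [0.508, -0.0092, 0.1454]
eef_rot: [[0.947, 0.32, 0.0], [0.32, -0.947, -0.001], [-0.0, 0.001, -1.0]]
contact_force: [-0.2, -0.3, -0.4]
opening: 0.0004
```

```bash
python3 where.py
```

```text
t 10.45 coder mm [ -6.3 -34.1 134. ] F coder [-0.26 -0.25 -0.45] tau [-0.12  0.16  0.  ] rotvec to goal (tool) [0.0012 0.0003 0.0038] q [ 0.37  0.16 -0.47  0.   -0.95  1.53]
```

Request:
{"method": "play_rows", "body": {
  "commands": [
    {"offset": [0, 0.2, 0.4], "rotation": [0, 0, 0.004], "gripper": 1},
    {"offset": [0, 0, 0.15], "rotation": [0, 0, 0], "gripper": 1},
    {"offset": [0, 0, 0.05], "rotation": [0, 0, 0], "gripper": 1}
  ]
}}

```text
time_s: 10.7
ee_pos: [0.5095, -0.0108, 0.1398]
eef_rot: [[0.948, 0.317, 0.001], [0.317, -0.948, -0.002], [0.0, 0.002, -1.0]]
contact_force: [-0.4, -0.3, -0.6]
opening: 0.0003
```

```bash
python3 where.py
```

```text
t 10.7 coder mm [ -5.4 -36.1 128.4] F coder [-0.5  -0.1  -0.56] tau [-0.05  0.12 -0.01] rotvec to goal (tool) [ 0.0017 -0.0001  0.0004] q [ 0.37  0.16 -0.47  0.   -0.94  1.53]
```

Request:
{"method": "play_rows", "body": {
  "commands": [
    {"offset": [-0.05, 0, 0.1], "rotation": [0, 0, 0], "gripper": 1},
    {"offset": [-0.03, 0, 0.07], "rotation": [0, 0, 0], "gripper": 1},
    {"offset": [0, 0, 0.04], "rotation": [0, 0, 0], "gripper": 1}
  ]
}}

```text
time_s: 10.95
ee_pos: [0.5101, -0.0108, 0.1395]
eef_rot: [[0.948, 0.317, 0.004], [0.317, -0.948, -0.001], [0.004, 0.002, -1.0]]
contact_force: [-0.3, -0.4, 0.1]
opening: 0.0004
```

```bash
python3 where.py
```

```text
t 10.95 coder mm [ -4.8 -36.4 128.2] F coder [-0.39 -0.27  0.09] tau [-0.15  0.21 -0.01] rotvec to goal (tool) [ 0.0019 -0.004   0.0003] q [ 0.37  0.16 -0.47  0.   -0.93  1.53]
```

Request:
{"method": "play_rows", "body": {
  "commands": [
    {"offset": [-0.05, 0, 0.12], "rotation": [0, 0, 0], "gripper": 1},
    {"offset": [-0.03, 0, 0.08], "rotation": [0, 0, 0], "gripper": 1},
    {"offset": [0, 0, 0.05], "rotation": [0, 0, 0], "gripper": 1}
  ]
}}

```text
time_s: 11.2
ee_pos: [0.51, -0.011, 0.1382]
eef_rot: [[0.948, 0.317, 0.007], [0.317, -0.948, 0.0], [0.007, 0.002, -1.0]]
contact_force: [-1.1, 0.6, 3.7]
opening: 0.0002
```

```bash
python3 where.py
```

```text
t 11.2 coder mm [ -4.9 -36.5 126.8] F coder [-0.84  0.92  3.68] tau [0.18 0.56 0.03] rotvec to goal (tool) [ 0.002  -0.0066  0.0004] q [ 0.37  0.16 -0.48  0.   -0.92  1.53]
```

Request:
{"method": "play_rows", "body": {
  "commands": [
    {"offset": [0.3, 0, 0.04], "rotation": [0, -0.004, 0], "gripper": 1},
    {"offset": [0.3, 0, 0.03], "rotation": [0, 0, 0], "gripper": 1},
    {"offset": [0.3, 0, 0.03], "rotation": [0, 0, 0], "gripper": 1}
  ]
}}

```text
time_s: 11.45
ee_pos: [0.5194, -0.0078, 0.1383]
eef_rot: [[0.948, 0.317, 0.005], [0.317, -0.948, -0.001], [0.004, 0.002, -1.0]]
contact_force: [-0.5, 0.9, 3.6]
opening: 0.0002
```

```bash
python3 where.py
```

```text
t 11.45 coder mm [  5.  -36.5 126.9] F coder [-0.18  1.05  3.57] tau [ 0.07  0.31 -0.  ] rotvec to goal (tool) [ 0.0021 -0.0042  0.0007] q [ 0.36  0.18 -0.46  0.   -0.93  1.53]
```

Request:
{"method": "play_rows", "body": {
  "commands": [
    {"offset": [0, 0, -0.4], "rotation": [0, 0, 0], "gripper": 1},
    {"offset": [-0.8, -0.05, 0], "rotation": [0, -0.004, 0], "gripper": 1},
    {"offset": [-0.6, 0, 0], "rotation": [0, 0, 0], "gripper": 1},
    {"offset": [0, 0, 0], "rotation": [0, 0, 0], "gripper": 1}
  ]
}}

```text
time_s: 11.78
ee_pos: [0.5052, -0.0119, 0.1415]
eef_rot: [[0.948, 0.317, -0.002], [0.317, -0.948, -0.003], [-0.002, 0.002, -1.0]]
contact_force: [-0.0, -0.1, 0.1]
opening: 0.0002
```

```bash
python3 where.py
```

```text
t 11.78 coder mm [ -9.8 -35.9 130.1] F coder [-0.04 -0.09  0.11] tau [-0.08  0.18 -0.01] rotvec to goal (tool) [0.002  0.0023 0.0004] q [ 0.37  0.16 -0.48  0.   -0.94  1.52]
```

Request:
{"method": "play_rows", "body": {
  "commands": [
    {"offset": [0, 0, 0.18], "rotation": [0, 0.002, 0], "gripper": 1},
    {"offset": [0, 0, 0.12], "rotation": [0, 0, 0], "gripper": 1},
    {"offset": [0, 0, 0.07], "rotation": [0, 0, 0], "gripper": 1},
    {"offset": [0, 0, 0.04], "rotation": [0, 0, 0], "gripper": 1}
  ]
}}

```text
time_s: 12.12
ee_pos: [0.5049, -0.0122, 0.138]
eef_rot: [[0.948, 0.318, 0.002], [0.318, -0.948, -0.002], [0.002, 0.002, -1.0]]
contact_force: [-2.3, 0.5, 8.1]
opening: 0.0005
```

```bash
python3 where.py
```

```text
t 12.12 coder mm [-10.2 -36.1 126.6] F coder [-2.02  1.2   8.13] tau [0.37 0.97 0.02] rotvec to goal (tool) [ 0.0023 -0.0016  0.0008] q [ 0.37  0.16 -0.48  0.   -0.93  1.52]
```

Request:
{"method": "play_rows", "body": {
  "commands": [
    {"offset": [0.3, 0, 0.0], "rotation": [0, 0, 0], "gripper": 1},
    {"offset": [0.3, 0, 0.02], "rotation": [0, 0, 0], "gripper": 1}
  ]
}}

```text
time_s: 12.28
ee_pos: [0.5094, -0.0107, 0.1382]
eef_rot: [[0.948, 0.317, 0.001], [0.317, -0.948, -0.002], [-0.0, 0.002, -1.0]]
contact_force: [-3.0, 0.2, 5.2]
opening: 0.0007
```

```bash
python3 where.py
```

```text
t 12.28 coder mm [ -5.4 -36.1 126.8] F coder [-2.83  1.14  5.15] tau [0.   1.22 0.02] rotvec to goal (tool) [0.0023 0.0002 0.0007] q [ 0.37  0.17 -0.47  0.   -0.93  1.53]
```

Request:
{"method": "play_rows", "body": {
  "commands": [
    {"offset": [0.3, 0, 0.03], "rotation": [0, 0, 0], "gripper": 1},
    {"offset": [0.3, 0, 0.03], "rotation": [0, 0, 0], "gripper": 1},
    {"offset": [0.3, 0, 0.03], "rotation": [0, 0, 0], "gripper": 1},
    {"offset": [0.3, 0, 0.03], "rotation": [0, 0, 0], "gripper": 1},
    {"offset": [0.3, 0, 0.02], "rotation": [0, 0, 0], "gripper": 1}
  ]
}}

```text
time_s: 12.7
ee_pos: [0.5258, -0.0052, 0.1379]
eef_rot: [[0.948, 0.318, 0.003], [0.318, -0.948, -0.002], [0.002, 0.003, -1.0]]
contact_force: [-4.4, -1.1, 4.2]
opening: 0.0002
```

```bash
python3 where.py
```

```text
t 12.7 coder mm [ 11.9 -36.1 126.5] F coder [-4.49  0.38  4.19] tau [-0.32  1.42  0.04] rotvec to goal (tool) [ 0.0028 -0.0019  0.0014] q [ 0.37  0.19 -0.44  0.   -0.94  1.53]
```

Request:
{"method": "play_rows", "body": {
  "commands": [
    {"offset": [0, 0, -0.4], "rotation": [0, 0, 0], "gripper": 1},
    {"offset": [-1.0, 0, 0.1], "rotation": [0, -0.002, 0], "gripper": 1},
    {"offset": [-0.9, 0, 0.05], "rotation": [0, 0, 0], "gripper": 1},
    {"offset": [0, 0, 0.05], "rotation": [0, 0, 0], "gripper": 1}
  ]
}}

```text
time_s: 13.03
ee_pos: [0.5063, -0.0118, 0.1384]
eef_rot: [[0.948, 0.318, -0.002], [0.318, -0.948, -0.003], [-0.002, 0.002, -1.0]]
contact_force: [-0.9, 0.3, -0.2]
opening: 0.0006
```

```bash
python3 where.py
```

```text
t 13.03 coder mm [ -8.7 -36.1 127. ] F coder [-0.76  0.56 -0.24] tau [-0.11  0.2  -0.  ] rotvec to goal (tool) [0.0024 0.0025 0.0008] q [ 0.37  0.16 -0.48  0.   -0.93  1.53]
```

Request:
{"method": "play_rows", "body": {
  "commands": [
    {"offset": [-0.05, 0, 0.06], "rotation": [0, 0, 0], "gripper": 1},
    {"offset": [0, 0, 0.04], "rotation": [0, 0, 0], "gripper": 1}
  ]
}}

```text
time_s: 13.2
ee_pos: [0.506, -0.0119, 0.1382]
eef_rot: [[0.948, 0.318, 0.001], [0.318, -0.948, -0.002], [0.001, 0.003, -1.0]]
contact_force: [0.4, 0.8, 1.7]
opening: 0.0001
```

```bash
python3 where.py
```

```text
t 13.2 coder mm [ -9.  -36.1 126.9] F coder [0.61 0.64 1.74] tau [ 0.18 -0.06 -0.03] rotvec to goal (tool) [ 0.0026 -0.0006  0.0012] q [ 0.37  0.16 -0.48  0.   -0.93  1.53]
```

Request:
{"method": "play_rows", "body": {
  "commands": [
    {"offset": [0, 0, 0.05], "rotation": [0, 0, 0], "gripper": 1},
    {"offset": [0.3, 0, 0.03], "rotation": [0, 0, 0], "gripper": 1},
    {"offset": [0.3, 0, 0.03], "rotation": [0, 0, 0], "gripper": 1}
  ]
}}

```text
time_s: 13.45
ee_pos: [0.5109, -0.0104, 0.1381]
eef_rot: [[0.948, 0.318, 0.001], [0.318, -0.948, -0.003], [0.0, 0.003, -1.0]]
contact_force: [-3.0, 0.7, 6.6]
opening: 0.0006
```

```bash
python3 where.py
```

```text
t 13.45 coder mm [ -3.9 -36.2 126.8] F coder [-2.62  1.6   6.64] tau [0.31 1.35 0.03] rotvec to goal (tool) [ 0.0029 -0.0001  0.0014] q [ 0.37  0.17 -0.47  0.   -0.93  1.53]
```

Request:
{"method": "play_rows", "body": {
  "commands": [
    {"offset": [0.3, 0, 0.025], "rotation": [0, 0, 0], "gripper": 1},
    {"offset": [0.3, 0, 0.03], "rotation": [0, 0, 0], "gripper": 1},
    {"offset": [0.3, 0, 0.03], "rotation": [0, 0, 0], "gripper": 1},
    {"offset": [0.3, 0, 0.03], "rotation": [0, 0, 0], "gripper": 1},
    {"offset": [0.1, 0, 0.02], "rotation": [0, 0, 0], "gripper": 1}
  ]
}}

```text
time_s: 13.87
ee_pos: [0.5245, -0.0057, 0.138]
eef_rot: [[0.948, 0.319, 0.001], [0.319, -0.948, -0.003], [-0.0, 0.003, -1.0]]
contact_force: [-0.3, 0.4, 3.1]
opening: 0.0004
```

```bash
python3 where.py
```

```text
t 13.87 coder mm [ 10.5 -36.1 126.7] F coder [-0.18  0.5   3.07] tau [ 0.11  0.08 -0.02] rotvec to goal (tool) [0.0031 0.0001 0.002 ] q [ 0.37  0.19 -0.44  0.   -0.94  1.53]
```

Request:
{"method": "play_rows", "body": {
  "commands": [
    {"offset": [0, 0, -0.5], "rotation": [0, 0, 0], "gripper": 1},
    {"offset": [-0.9, -1.8, -0.2], "rotation": [0, 0, 0], "gripper": 1},
    {"offset": [-0.9, -1.7, 0.1], "rotation": [0, 0, 0], "gripper": 1},
    {"offset": [0, 0, 0.1], "rotation": [0, 0, 0], "gripper": 1}
  ]
}}

```text
time_s: 14.2
ee_pos: [0.4949, 0.0215, 0.142]
eef_rot: [[0.949, 0.316, -0.003], [0.316, -0.949, -0.004], [-0.004, 0.003, -1.0]]
contact_force: [-0.3, -0.0, -0.4]
opening: 0.0004
```

```bash
python3 where.py
```

```text
t 14.2 coder mm [ -9.   -0.9 130.6] F coder [-0.3   0.06 -0.41] tau [-0.11  0.18  0.01] rotvec to goal (tool) [ 0.0031  0.0044 -0.0011] q [ 0.44  0.14 -0.49  0.   -0.94  1.45]
```

Next, the fourth stroke on the middle wheel.

Request:
{"method": "play_rows", "body": {
  "commands": [
    {"offset": [0, -0.05, 0.2], "rotation": [0.003, 0.004, 0], "gripper": 1},
    {"offset": [0, 0, 0.13], "rotation": [0, 0, 0], "gripper": 1},
    {"offset": [0, 0, 0.06], "rotation": [0, 0, 0], "gripper": 1},
    {"offset": [0, 0, 0.03], "rotation": [0, 0, 0], "gripper": 1}
  ]
}}

```text
time_s: 14.53
ee_pos: [0.4947, 0.0221, 0.1381]
eef_rot: [[0.948, 0.317, -0.0], [0.317, -0.948, 0.0], [0.0, -0.0, -1.0]]
contact_force: [-3.0, 3.5, 6.3]
opening: 0.0003
```

```bash
python3 where.py
```

```text
t 14.53 coder mm [ -9.   -0.3 126.7] F coder [-1.77  4.3   6.32] tau [1.18 1.27 0.01] rotvec to goal (tool) [-0.0003 -0.      0.0004] q [ 0.44  0.14 -0.5  -0.   -0.93  1.45]
```

Request:
{"method": "play_rows", "body": {
  "commands": [
    {"offset": [0.3, 0, 0.02], "rotation": [0, 0, 0], "gripper": 1},
    {"offset": [0.3, 0, 0.03], "rotation": [0, 0, 0], "gripper": 1},
    {"offset": [0.3, 0, 0.03], "rotation": [0, 0, 0], "gripper": 1},
    {"offset": [0.3, 0, 0.03], "rotation": [0, 0, 0], "gripper": 1},
    {"offset": [0.3, 0, 0.03], "rotation": [0, 0, 0], "gripper": 1},
    {"offset": [0.3, 0, 0.03], "rotation": [0, 0, 0], "gripper": 1},
    {"offset": [0.1, 0, 0.02], "rotation": [0, 0, 0], "gripper": 1}
  ]
}}

```text
time_s: 15.12
ee_pos: [0.5146, 0.0286, 0.1377]
eef_rot: [[0.949, 0.314, -0.0], [0.314, -0.949, 0.003], [0.001, -0.003, -1.0]]
contact_force: [-3.6, 1.7, 6.6]
opening: 0.0005
```

```bash
python3 where.py
```

```text
t 15.12 coder mm [ 11.9  -0.4 126.4] F coder [-2.92  2.74  6.6 ] tau [ 0.59  1.68 -0.02] rotvec to goal (tool) [-0.0033 -0.0007 -0.0026] q [ 0.43  0.18 -0.46 -0.   -0.94  1.46]
```

Request:
{"method": "play_rows", "body": {
  "commands": [
    {"offset": [0, 0, -0.5], "rotation": [0, 0, 0], "gripper": 1},
    {"offset": [-0.9, -1.8, -0.2], "rotation": [0, 0, 0], "gripper": 1},
    {"offset": [-0.9, -1.7, 0.1], "rotation": [0, 0, 0], "gripper": 1},
    {"offset": [0, 0, 0.1], "rotation": [0, 0, 0], "gripper": 1}
  ]
}}

```text
time_s: 15.45
ee_pos: [0.4861, 0.0547, 0.1422]
eef_rot: [[0.95, 0.311, -0.003], [0.311, -0.95, 0.001], [-0.003, -0.001, -1.0]]
contact_force: [0.3, -0.1, 0.2]
opening: 0.0002
```

```bash
python3 where.py
```

```text
t 15.45 coder mm [ -6.8  33.3 130.8] F coder [ 0.26 -0.23  0.18] tau [-0.13  0.24  0.1 ] rotvec to goal (tool) [-0.0014  0.0026 -0.0059] q [ 0.51  0.13 -0.5  -0.   -0.94  1.38]
```

Request:
{"method": "play_rows", "body": {
  "commands": [
    {"offset": [-0.25, -0.27, 0.2], "rotation": [0, 0.003, -0.006], "gripper": 1},
    {"offset": [0, 0, 0.13], "rotation": [0, 0, 0], "gripper": 1},
    {"offset": [0, 0, 0.06], "rotation": [0, 0, 0], "gripper": 1},
    {"offset": [0, 0, 0.03], "rotation": [0, 0, 0], "gripper": 1}
  ]
}}

```text
time_s: 15.78
ee_pos: [0.483, 0.0561, 0.1381]
eef_rot: [[0.948, 0.319, 0.001], [0.319, -0.948, 0.001], [0.001, -0.001, -1.0]]
contact_force: [-1.9, 3.1, 4.7]
opening: 0.0002
```

```bash
python3 where.py
```

```text
t 15.78 coder mm [ -9.4  35.7 126.7] F coder [-0.79  3.58  4.67] tau [0.89 0.88 0.03] rotvec to goal (tool) [-0.0006 -0.0013  0.0021] q [ 0.52  0.13 -0.52 -0.   -0.92  1.37]
```

Request:
{"method": "play_rows", "body": {
  "commands": [
    {"offset": [0.3, 0, 0.03], "rotation": [0, 0, 0], "gripper": 1},
    {"offset": [0.3, 0, 0.03], "rotation": [0, 0, 0], "gripper": 1},
    {"offset": [0.3, 0, 0.03], "rotation": [0, 0, 0], "gripper": 1},
    {"offset": [0.3, 0, 0.03], "rotation": [0, 0, 0], "gripper": 1},
    {"offset": [0.3, 0, 0.03], "rotation": [0, 0, 0], "gripper": 1},
    {"offset": [0.3, 0, 0.03], "rotation": [0, 0, 0], "gripper": 1},
    {"offset": [0.1, 0, 0.02], "rotation": [0, 0, 0], "gripper": 1}
  ]
}}

```text
time_s: 16.37
ee_pos: [0.5034, 0.0626, 0.1378]
eef_rot: [[0.948, 0.317, 0.002], [0.317, -0.948, 0.003], [0.002, -0.002, -1.0]]
contact_force: [-3.7, 2.1, 5.6]
opening: 0.0004
```

```bash
python3 where.py
```

```text
t 16.37 coder mm [ 12.1  35.4 126.4] F coder [-2.91  3.13  5.64] tau [ 0.49  1.79 -0.02] rotvec to goal (tool) [-0.0024 -0.0025  0.    ] q [ 0.51  0.16 -0.48 -0.   -0.93  1.38]
```

Request:
{"method": "play_rows", "body": {
  "commands": [
    {"offset": [0, 0, -0.45], "rotation": [0, 0, 0], "gripper": 1},
    {"offset": [-1.0, 0, 0], "rotation": [0, 0, 0], "gripper": 1},
    {"offset": [-1.0, 0, 0], "rotation": [0, 0, 0], "gripper": 1},
    {"offset": [0, 0, 0.1], "rotation": [0, 0, 0], "gripper": 1}
  ]
}}

```text
time_s: 16.7
ee_pos: [0.4823, 0.0545, 0.14]
eef_rot: [[0.949, 0.316, -0.001], [0.316, -0.949, 0.001], [-0.001, -0.001, -1.0]]
contact_force: [0.1, 0.1, 0.3]
opening: 0.0007
```

```bash
python3 where.py
```

```text
t 16.7 coder mm [-10.5  34.3 128.7] F coder [0.11 0.1  0.31] tau [-0.09  0.18  0.01] rotvec to goal (tool) [-0.0012  0.0008 -0.0011] q [ 0.52  0.13 -0.52 -0.   -0.93  1.38]
```

Request:
{"method": "play_rows", "body": {
  "commands": [
    {"offset": [0.05, -0.15, 0.12], "rotation": [0, 0, 0], "gripper": 1},
    {"offset": [0, 0, 0.08], "rotation": [0, 0, 0], "gripper": 1},
    {"offset": [0, 0, 0.05], "rotation": [0, 0, 0], "gripper": 1},
    {"offset": [0, 0, 0.03], "rotation": [0, 0, 0], "gripper": 1}
  ]
}}

```text
time_s: 17.03
ee_pos: [0.4817, 0.0557, 0.1381]
eef_rot: [[0.949, 0.317, 0.001], [0.317, -0.949, 0.001], [0.001, -0.001, -1.0]]
contact_force: [-3.0, 0.6, 4.8]
opening: 0.0004
```

```bash
python3 where.py
```

```text
t 17.03 coder mm [-10.7  35.7 126.7] F coder [-2.69  1.53  4.83] tau [-0.2   0.83  0.02] rotvec to goal (tool) [-0.0008 -0.0012 -0.0002] q [ 0.52  0.13 -0.52 -0.   -0.92  1.37]
```

Request:
{"method": "play_rows", "body": {
  "commands": [
    {"offset": [0.3, 0, 0.03], "rotation": [0, 0, 0], "gripper": 1},
    {"offset": [0.3, 0, 0.03], "rotation": [0, 0, 0], "gripper": 1},
    {"offset": [0.3, 0, 0.03], "rotation": [0, 0, 0], "gripper": 1},
    {"offset": [0.3, 0, 0.03], "rotation": [0, 0, 0], "gripper": 1},
    {"offset": [0.3, 0, 0.03], "rotation": [0, 0, 0], "gripper": 1},
    {"offset": [0.3, 0, 0.03], "rotation": [0, 0, 0], "gripper": 1},
    {"offset": [0.1, 0, 0.02], "rotation": [0, 0, 0], "gripper": 1}
  ]
}}

```text
time_s: 17.62
ee_pos: [0.5015, 0.0622, 0.138]
eef_rot: [[0.948, 0.318, 0.002], [0.318, -0.948, 0.001], [0.002, 0.0, -1.0]]
contact_force: [-3.0, -0.7, 6.6]
opening: 0.0
```

```bash
python3 where.py
```

```text
t 17.62 coder mm [ 10.2  35.7 126.6] F coder [-3.1   0.26  6.64] tau [-0.4   1.55  0.03] rotvec to goal (tool) [ 0.0001 -0.0021  0.0013] q [ 0.51  0.16 -0.48  0.   -0.93  1.38]
```

Request:
{"method": "play_rows", "body": {
  "commands": [
    {"offset": [0, 0, -0.45], "rotation": [0, 0, 0], "gripper": 1},
    {"offset": [-1.0, 0, 0], "rotation": [0, 0, 0], "gripper": 1},
    {"offset": [-0.9, 0, 0], "rotation": [0, 0, 0], "gripper": 1},
    {"offset": [0, 0, 0.1], "rotation": [0, 0, 0], "gripper": 1}
  ]
}}

```text
time_s: 17.95
ee_pos: [0.4814, 0.0555, 0.14]
eef_rot: [[0.948, 0.317, -0.001], [0.317, -0.948, -0.0], [-0.001, -0.0, -1.0]]
contact_force: [-1.0, 0.1, -0.7]
opening: 0.0003
```

```bash
python3 where.py
```

```text
t 17.95 coder mm [-11.1  35.6 128.6] F coder [-0.9   0.41 -0.69] tau [-0.11  0.18  0.01] rotvec to goal (tool) [-0.0001  0.0008  0.0002] q [ 0.52  0.12 -0.52 -0.   -0.93  1.37]
```

Request:
{"method": "play_rows", "body": {
  "commands": [
    {"offset": [0.1, 0, 0.12], "rotation": [0, 0, 0], "gripper": 1},
    {"offset": [0, 0, 0.08], "rotation": [0, 0, 0], "gripper": 1},
    {"offset": [0, 0, 0.05], "rotation": [0, 0, 0], "gripper": 1},
    {"offset": [0, 0, 0.03], "rotation": [0, 0, 0], "gripper": 1}
  ]
}}

```text
time_s: 18.28
ee_pos: [0.4819, 0.0556, 0.1381]
eef_rot: [[0.948, 0.318, 0.001], [0.318, -0.948, 0.0], [0.001, 0.0, -1.0]]
contact_force: [-3.1, -0.7, 5.0]
opening: 0.0006
```

```bash
python3 where.py
```

```text
t 18.28 coder mm [-10.5  35.5 126.7] F coder [-3.18  0.37  4.96] tau [-0.07  0.9  -0.  ] rotvec to goal (tool) [ 0.     -0.0013  0.0011] q [ 0.52  0.13 -0.52  0.   -0.92  1.37]
```

Finish this stroke, then lift out and aside for a look.

Request:
{"method": "play_rows", "body": {
  "commands": [
    {"offset": [0.3, 0, 0.03], "rotation": [0, 0, 0], "gripper": 1},
    {"offset": [0.3, 0, 0.03], "rotation": [0, 0, 0], "gripper": 1},
    {"offset": [0.3, 0, 0.03], "rotation": [0, 0, 0], "gripper": 1},
    {"offset": [0.3, 0, 0.03], "rotation": [0, 0, 0], "gripper": 1},
    {"offset": [0.3, 0, 0.03], "rotation": [0, 0, 0], "gripper": 1},
    {"offset": [0.3, 0, 0.03], "rotation": [0, 0, 0], "gripper": 1},
    {"offset": [0.1, 0, 0.02], "rotation": [0, 0, 0], "gripper": 1}
  ]
}}

```text
time_s: 18.87
ee_pos: [0.5014, 0.0621, 0.138]
eef_rot: [[0.948, 0.319, 0.002], [0.319, -0.948, 0.0], [0.002, 0.001, -1.0]]
contact_force: [-2.8, -0.1, 4.9]
opening: 0.0004
```

```bash
python3 where.py
```

```text
t 18.87 coder mm [ 10.   35.5 126.6] F coder [-2.7   0.8   4.93] tau [-0.39  1.24 -0.  ] rotvec to goal (tool) [ 0.0006 -0.0024  0.0022] q [ 0.51  0.16 -0.48  0.   -0.93  1.38]
```

Request:
{"method": "play_rows", "body": {
  "commands": [
    {"offset": [0, 0, -0.45], "rotation": [0, 0, 0], "gripper": 1},
    {"offset": [0, 0, -3.5], "rotation": [0, 0, 0], "gripper": 1},
    {"offset": [0, 2.5, -3.0], "rotation": [0, 0, 0], "gripper": 1},
    {"offset": [0, 3.5, -2.0], "rotation": [0, 0, 0], "gripper": 1},
    {"offset": [0, 4.0, -1.0], "rotation": [0, 0, 0], "gripper": 1},
    {"offset": [0, 4.0, 0], "rotation": [0, 0, 0], "gripper": 1},
    {"offset": [0, 4.0, 0], "rotation": [0, 0, 0], "gripper": 1},
    {"offset": [0, 4.0, 0], "rotation": [0, 0, 0], "gripper": 1},
    {"offset": [0, 3.0, 0], "rotation": [0, 0, 0], "gripper": 1},
    {"offset": [0, 0, 0], "rotation": [0, 0, 0], "gripper": 1}
  ]
}}

```text
time_s: 19.7
ee_pos: [0.5834, -0.1844, 0.2422]
eef_rot: [[0.946, 0.325, 0.001], [0.325, -0.946, -0.002], [-0.0, 0.002, -1.0]]
contact_force: [-0.9, 1.1, 1.0]
opening: 0.0005
```

```bash
python3 where.py; python3 unwrap.py c 2>/dev/null;  python3 - <<'E'
import cv2,numpy as np
s=cv2.imread("pics/c_side_raw.png"); t=cv2.imread("pics/c_top_raw.png")
a=cv2.resize(s[180:220,230:264],None,fx=14,fy=14,interpolation=cv2.INTER_CUBIC)
c=t[152:188,228:272]; M=cv2.getRotationMatrix2D((22,18),-18.5,1); 
M[:, :]*=16; M[0,2]+=20;M[1,2]+=10
o=cv2.warpAffine(c,M,(700,580),flags=cv2.INTER_LANCZOS4); cv2.imwrite("pics/c_tc.png",np.clip(o*1.5,0,255).astype(np.uint8))
cv2.imwrite("pics/c_sc.png",a)
cv2.imwrite("pics/c_top.png",cv2.resize(t,(800,600)))
E
python3 run2.py c side; python3 run2.py c top
```

```text
t 19.7 coder mm [   9.7 -224.2  230.8] F coder [-0.45  1.34  0.95] tau [-0.04  0.17  0.01] rotvec to goal (tool) [0.0025 0.0001 0.009 ] q [ 0.01  0.25 -0.11  0.   -1.21  1.89]
L side [(0.619, 4.0), (0.615, 5.0), (0.602, 9.0), (0.598, 3.0)]
M side [(0.627, 7.0), (0.524, 1.0), (0.512, 5.12), (0.505, 3.12)]
R side [(0.485, 8.25), (0.484, 2.12), (0.404, 4.0), (0.399, 6.0)]
L top [(0.265, 7.87), (0.246, 2.88), (0.236, 2.25), (0.222, 5.25)]
M top [(0.374, 0.12), (0.368, 3.12), (0.331, 1.5), (0.327, 4.62)]
R top [(0.2, 3.75), (0.197, 3.12), (0.193, 6.25), (0.185, 0.12)]
```

View pics/c_sc.png

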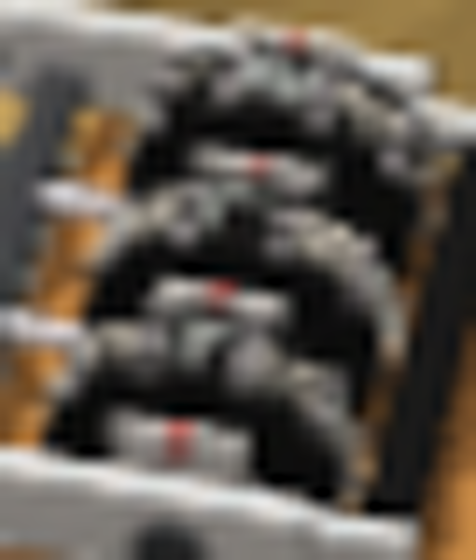

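View pics/c_tc.png

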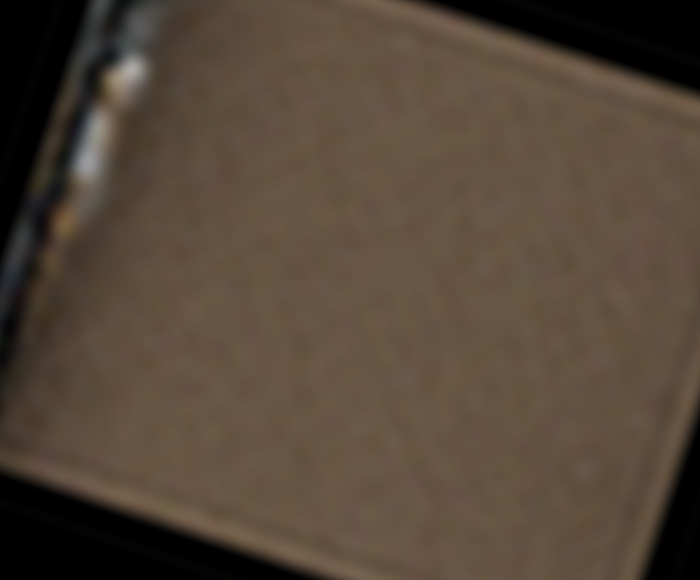

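View pics/c_top.png

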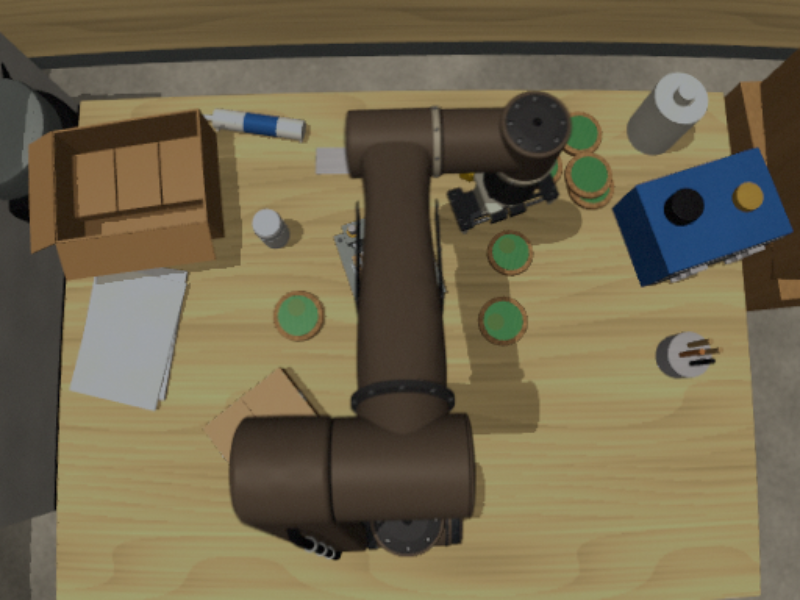

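Request:
{"method": "play_rows", "body": {
  "commands": [
    {"offset": [-3.2, 2.0, -0.5], "rotation": [0, 0, 0], "gripper": 1},
    {"offset": [-3.2, 2.0, -0.5], "rotation": [0, 0, 0], "gripper": 1},
    {"offset": [-3.2, 2.0, 0], "rotation": [0, 0, 0], "gripper": 1},
    {"offset": [-3.2, 2.0, 0], "rotation": [0, 0, 0], "gripper": 1},
    {"offset": [-3.2, 2.0, 0], "rotation": [0, 0, 0], "gripper": 1},
    {"offset": [-3.2, 2.0, 0], "rotation": [0, 0, 0], "gripper": 1},
    {"offset": [-2.0, 1.5, 0], "rotation": [0, 0, 0], "gripper": 1},
    {"offset": [0, 0, 0], "rotation": [0, 0, 0], "gripper": 1}
  ]
}}

```text
time_s: 20.77
ee_pos: [0.4249, -0.3755, 0.2559]
eef_rot: [[0.937, 0.348, 0.007], [0.348, -0.937, -0.003], [0.006, 0.005, -1.0]]
contact_force: [1.1, 0.8, 0.0]
opening: 0.0004
```

```bash
python3 where.py; python3 unwrap.py d 2>/dev/null;  python3 - <<'E'
import cv2,numpy as np
t=cv2.imread("pics/d_top_raw.png")
c=t[152:188,228:272]; M=cv2.getRotationMatrix2D((22,18),-18.5,1); 
M[:, :]*=16; M[0,2]+=20;M[1,2]+=10
o=cv2.warpAffine(c,M,(700,580),flags=cv2.INTER_LANCZOS4); cv2.imwrite("pics/d_tc.png",np.clip(o*1.5,0,255).astype(np.uint8))
E
python3 run2.py d side; python3 run2.py d top
```

```text
t 20.77 coder mm [-201.1 -355.3  244.5] F coder [1.28 0.45 0.05] tau [-0.06  0.12  0.01] rotvec to goal (tool) [ 0.0052 -0.0056  0.0333] q [-0.38  0.16 -0.19  0.   -1.21  2.3 ]
L side [(0.62, 4.0), (0.614, 5.0), (0.602, 9.0), (0.598, 3.0)]
M side [(0.626, 7.0), (0.524, 1.0), (0.512, 5.12), (0.505, 3.12)]
R side [(0.482, 8.25), (0.482, 2.12), (0.402, 4.0), (0.396, 6.0)]
L top [(0.696, 4.0), (0.609, 6.88), (0.607, 1.12), (0.598, 7.87)]
M top [(0.656, 7.12), (0.641, 1.12), (0.61, 5.12), (0.588, 9.12)]
R top [(0.675, 8.0), (0.65, 2.0), (0.577, 7.0), (0.576, 5.0)]
```

View pics/d_tc.png

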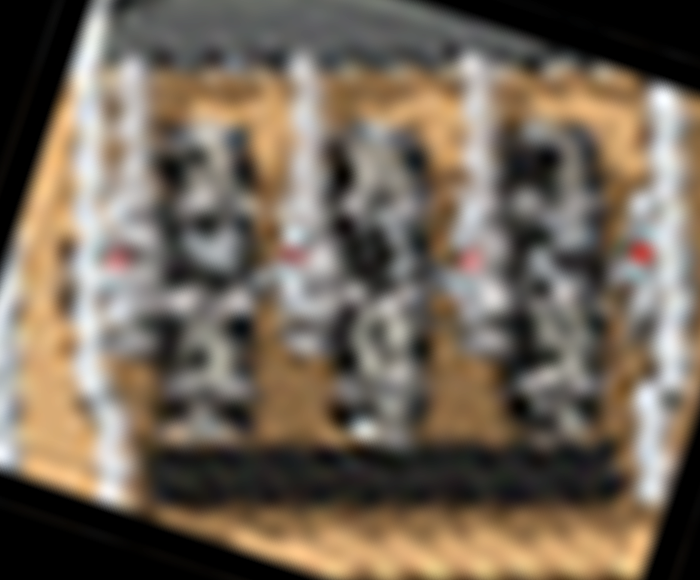

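View pics/d_unT.png

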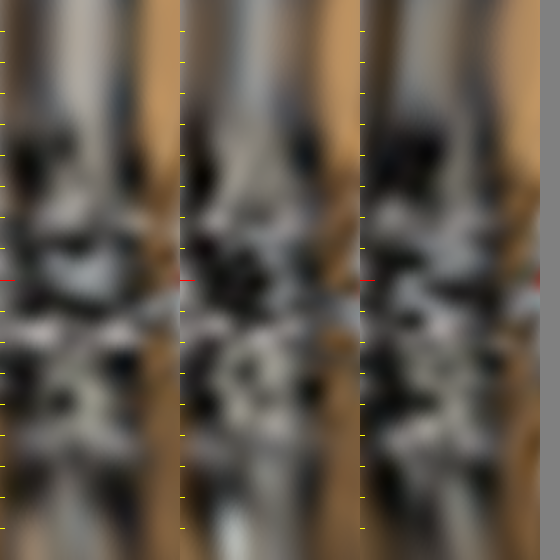

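```bash
cat > run3.py <<'E'
from synth import *
import itertools
SEG={0:"abcdef",1:"bc",2:"abged",3:"abgcd",4:"fgbc",5:"afgcd",6:"afgecd",7:"abc",8:"abcdefg",9:"abcdfg"}
def tex7(h,w,s,bar,barw=.75):
    H=int(round(C*RES/10))*10; seg=H//10; W=20*RES; t=np.zeros((H,W),np.float32)
    hh,ww,ss=[int(v*RES) for v in(h,w,s)]
    for k in range(10):
        g=np.zeros((hh,ww),np.float32); m=hh//2
        R={"a":(0,ss,0,ww),"d":(hh-ss,hh,0,ww),"g":(m-ss//2,m+ss//2,0,ww),"f":(0,m,0,ss),"e":(m,hh,0,ss),"b":(0,m,ww-ss,ww),"c":(m,hh,ww-ss,ww)}
        for c in SEG[k]: y0,y1,x0,x1=R[c]; g[y0:y1,x0:x1]=1
        y=k*seg+(seg-hh)//2; x=(W-ww)//2; t[y:y+hh,x:x+ww]=g
        b=int(bar*RES/2); e=int(W*(1-barw)/2)
        if b: t[k*seg:k*seg+b,e:W-e]=.9; t[(k+1)*seg-b:(k+1)*seg,e:W-e]=.9
    return t
if __name__=="__main__":
    tags=sys.argv[1].split(",")
    txs={("7",)+k:tex7(*k) for k in itertools.product((12,14),(7,9),(2,),(0,2.5))}
    txs.update({("H",h,w,th):tex(cv2.FONT_HERSHEY_SIMPLEX,h,w,th,2.5) for h,w,th in((14,8,1.),(13,9,1.4))})
    for tag in tags:
      for cam in("top","side"):
        img=cv2.imread(f"pics/{tag}_{cam}_raw.png").astype(float).mean(2); base=p[4:6] if cam=="top" else p[6:8]
        for w,y0 in(("L",.036),("M",0),("R",-.036)):
            fr=np.array([0,.125]) if not(w=="R" and tag=="a") else np.array([.5,.625])
            best={}
            for dx,dy in itertools.product((-1.2,-.8,-.4,0,.4),(-.8,-.4,0,.4,.8)):
                P=prep(cam,y0,base+np.array([dx,dy]),55)
                for n,t in txs.items():
                    for k in range(10):
                        s=max(score(img,t,P,(k+f)*.62832) for f in fr)
                        if s>best.get((n,k),(-1,))[0]: best[n,k]=(s,dx,dy)
            r=sorted(((v[0].round(3).item(),k[1],k[0],v[1:]) for k,v in best.items()),reverse=True)
            seen=[];out=[]
            for q in r:
                if q[1] not in seen: seen.append(q[1]); out.append(q)
            print(tag,cam,w,out[:4],flush=True)
E
time python3 run3.py a,d
```

```text
a top L [(0.736, 1, ('7', 14, 9, 2, 2.5), (-0.8, 0)), (0.636, 7, ('7', 14, 9, 2, 2.5), (-0.8, 0)), (0.568, 4, ('7', 14, 7, 2, 2.5), (-0.4, 0)), (0.524, 3, ('H', 14, 8, 1.0), (-0.4, -0.4))]
a top M [(0.751, 3, ('7', 14, 9, 2, 2.5), (-0.4, 0.8)), (0.6, 0, ('7', 14, 7, 2, 2.5), (-0.4, 0.8)), (0.573, 4, ('7', 14, 9, 2, 2.5), (-0.4, 0.8)), (0.57, 9, ('7', 14, 7, 2, 2.5), (-0.4, 0.8))]
a top R [(0.742, 9, ('7', 14, 9, 2, 2.5), (-0.4, 0.8)), (0.664, 5, ('7', 12, 9, 2, 2.5), (-0.4, 0.4)), (0.625, 8, ('H', 14, 8, 1.0), (-0.4, 0)), (0.606, 2, ('H', 14, 8, 1.0), (-0.4, 0))]
a side L [(0.769, 1, ('7', 14, 9, 2, 2.5), (0, -0.8)), (0.713, 7, ('7', 14, 7, 2, 2.5), (-0.4, -0.8)), (0.635, 9, ('7', 14, 7, 2, 2.5), (-0.4, -0.8)), (0.599, 4, ('7', 14, 9, 2, 2.5), (0, -0.8))]
a side M [(0.705, 3, ('7', 14, 9, 2, 2.5), (0, -0.8)), (0.623, 9, ('7', 14, 9, 2, 2.5), (-0.4, -0.8)), (0.614, 0, ('7', 14, 7, 2, 2.5), (0.4, -0.8)), (0.613, 8, ('7', 14, 7, 2, 2.5), (0, -0.8))]
a side R [(0.637, 9, ('7', 14, 9, 2, 2.5), (0, -0.8)), (0.563, 5, ('7', 14, 9, 2, 2.5), (0, -0.8)), (0.49, 8, ('7', 14, 9, 2, 2.5), (-0.4, 
[... 556 characters left out ...]
, 2, 2.5), (-0.4, 0)), (0.598, 3, ('7', 14, 7, 2, 2.5), (-0.4, 0.4))]
d side L [(0.739, 4, ('7', 14, 9, 2, 2.5), (0, -0.8)), (0.69, 9, ('7', 14, 7, 2, 2.5), (-0.4, -0.8)), (0.65, 7, ('7', 14, 7, 2, 2.5), (-0.4, -0.8)), (0.642, 1, ('7', 14, 9, 2, 2.5), (0, -0.8))]
d side M [(0.713, 7, ('7', 14, 9, 2, 2.5), (0, -0.8)), (0.619, 1, ('7', 12, 9, 2, 2.5), (0.4, -0.8)), (0.561, 4, ('7', 12, 9, 2, 2.5), (-0.4, -0.8)), (0.557, 9, ('7', 14, 9, 2, 2.5), (0, -0.8))]
d side R [(0.586, 2, ('7', 14, 9, 2, 2.5), (0.4, -0.4)), (0.544, 8, ('7', 14, 9, 2, 2.5), (0.4, -0.4)), (0.473, 0, ('7', 14, 7, 2, 2.5), (-0.4, -0.8)), (0.45, 6, ('7', 14, 7, 2, 2.5), (-0.4, -0.8))]
real	0m46.083s
user	0m45.881s
sys	0m0.139s
```

```bash
python3 - <<'E'
import sys; sys.argv=["x"]
from run3 import *
t=tex7(14,9,2,2.5)
for tag,vals in(("a",(1,3,9.5)),("d",(4,7,2))):
    for cam in("top","side"):
        img=cv2.imread(f"pics/{tag}_{cam}_raw.png").astype(float).mean(2); base=p[4:6] if cam=="top" else p[6:8]
        sh=np.array([-.6,.1]) if cam=="top" else np.array([0,-.9])
        for (w,y0),v in zip((("L",.036),("M",0),("R",-.036)),vals):
            P=prep(cam,y0,base+sh,55); f=np.arange(-.4,.41,.04)
            s=np.array([score(img,t,P,(v+g)*.62832) for g in f]); print(tag,cam,w,v,"best frac",f[s.argmax()].round(2),s.max().round(3))
E
```

```text
a top L 1 best frac -0.0 0.741
a top M 3 best frac -0.0 0.728
a top R 9.5 best frac -0.0 0.731
a side L 1 best frac -0.04 0.741
a side M 3 best frac -0.0 0.689
a side R 9.5 best frac 0.16 0.616
d top L 4 best frac -0.0 0.741
d top M 7 best frac 0.04 0.786
d top R 2 best frac 0.04 0.828
d side L 4 best frac -0.04 0.735
d side M 7 best frac -0.04 0.737
d side R 2 best frac -0.0 0.523
```

The seven-segment model gives clear matches: 4 7 2, each within 0.04 figure of the index. Next I'll move to the knob.

Request:
{"method": "play_rows", "body": {
  "commands": [
    {"offset": [1.5, -1.7, 0], "rotation": [0.005, -0.005, 0.03], "gripper": 1},
    {"offset": [2.6, -2.9, 0], "rotation": [0, 0, 0], "gripper": 1},
    {"offset": [2.6, -2.9, 0], "rotation": [0, 0, 0], "gripper": 1},
    {"offset": [2.6, -2.9, 0], "rotation": [0, 0, 0], "gripper": 1},
    {"offset": [2.6, -2.9, 0], "rotation": [0, 0, 0], "gripper": 1},
    {"offset": [2.6, -2.9, 0], "rotation": [0, 0, 0], "gripper": 1},
    {"offset": [2.6, -2.9, 0], "rotation": [0, 0, 0], "gripper": 1},
    {"offset": [2.6, -2.9, 0], "rotation": [0, 0, 0], "gripper": 1},
    {"offset": [2.6, -2.9, 0], "rotation": [0, 0, 0], "gripper": 1},
    {"offset": [2.6, -2.9, 0], "rotation": [0, 0, 0], "gripper": 1},
    {"offset": [2.2, -2.4, 0], "rotation": [0, 0, 0], "gripper": 1},
    {"offset": [0.5, -0.6, 0], "rotation": [0, 0, 0], "gripper": 1}
  ]
}}

```text
time_s: 22.17
ee_pos: [0.5962, 0.0331, 0.2549]
eef_rot: [[0.945, 0.328, 0.001], [0.328, -0.945, 0.001], [0.001, -0.0, -1.0]]
contact_force: [0.9, -0.8, 0.4]
opening: 0.0006
```

```bash
python3 where.py
```

```text
t 22.17 coder mm [ 90.8 -22.  243.5] F coder [ 0.6  -1.09  0.44] tau [-0.12  0.04 -0.03] rotvec to goal (tool) [-0.0003 -0.0008  0.0124] q [ 0.38  0.21 -0.12 -0.   -1.23  1.52]
```

Request:
{"method": "play_rows", "body": {
  "commands": [
    {"offset": [-0.2, -1.5, 1.0], "rotation": [0, 0, 0.012], "gripper": 1},
    {"offset": [-0.1, -0.7, 2.5], "rotation": [0, 0, 0], "gripper": 1},
    {"offset": [0, 0, 2.0], "rotation": [0, 0, 0], "gripper": 1},
    {"offset": [0, 0, 0.7], "rotation": [0, 0, 0], "gripper": 1},
    {"offset": [0, 0, 0.3], "rotation": [0, 0, 0], "gripper": 1},
    {"offset": [0, 0, 0.1], "rotation": [0, 0, 0], "gripper": 1}
  ]
}}

```text
time_s: 22.67
ee_pos: [0.5876, 0.062, 0.1868]
eef_rot: [[0.945, 0.328, 0.002], [0.328, -0.945, 0.0], [0.002, 0.0, -1.0]]
contact_force: [0.1, -0.4, 1.0]
opening: 0.0004
```

```bash
python3 where.py;python3 - <<'E'
from h import *
s=manip.snapshot("side"); c=s[130:220,190:290]; cv2.imwrite("pics/k1.png",cv2.resize(c,None,fx=6.5,fy=6.5,interpolation=cv2.INTER_CUBIC))
E
```

```text
t 22.67 coder mm [ 91.7   8.2 175.4] F coder [-0.05 -0.38  0.99] tau [-0.14  0.17  0.04] rotvec to goal (tool) [ 0.0005 -0.0018  0.0114] q [ 0.44  0.25 -0.24  0.   -1.08  1.47]
```

View pics/k1.png

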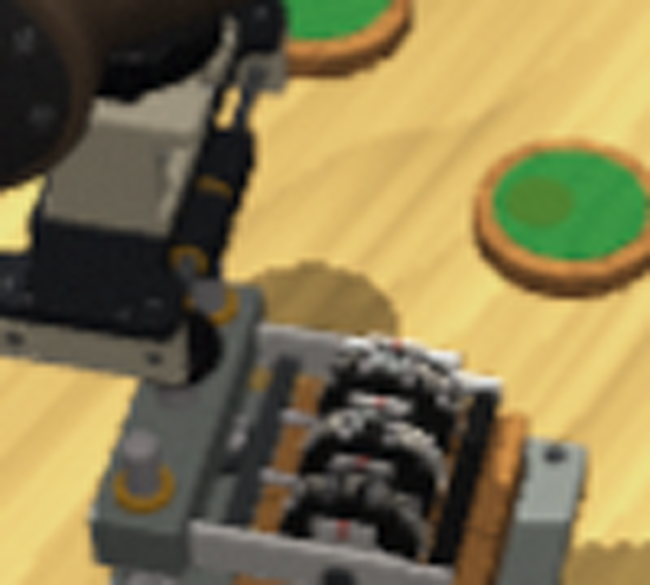

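Request:
{"method": "play_rows", "body": {
  "commands": [
    {"offset": [-0.35, 0.8, 0.3], "rotation": [0, 0, 0.011], "gripper": 1},
    {"offset": [0, 0, 0.3], "rotation": [0, 0, 0], "gripper": 1},
    {"offset": [0, 0, 0.1], "rotation": [0, 0, 0], "gripper": 1}
  ]
}}

```text
time_s: 22.97
ee_pos: [0.5886, 0.0521, 0.1824]
eef_rot: [[0.949, 0.315, 0.006], [0.315, -0.949, 0.001], [0.006, 0.001, -1.0]]
contact_force: [0.3, 0.9, 0.0]
opening: 0.0004
```

```bash
python3 where.py
```

```text
t 22.97 coder mm [ 89.6  -1.6 171. ] F coder [0.58 0.74 0.03] tau [-0.15  0.09 -0.02] rotvec to goal (tool) [ 0.0008 -0.0063 -0.0014] q [ 0.42  0.25 -0.25  0.   -1.07  1.47]
```

Roughly 6 mm above the knob. I'll descend in small steps, checking the force.

Request:
{"method": "play_rows", "body": {
  "commands": [
    {"offset": [-0.15, -0.1, 0.4], "rotation": [0, -0.006, 0], "gripper": 1},
    {"offset": [0, 0, 0.15], "rotation": [0, 0, 0], "gripper": 1},
    {"offset": [0, 0, 0.1], "rotation": [0, 0, 0], "gripper": 1}
  ]
}}

```text
time_s: 23.22
ee_pos: [0.5875, 0.0517, 0.1768]
eef_rot: [[0.949, 0.314, 0.002], [0.314, -0.949, -0.0], [0.002, 0.001, -1.0]]
contact_force: [0.0, -0.3, 0.3]
opening: 0.0007
```

```bash
python3 where.py
```

```text
t 23.22 coder mm [ 88.4  -1.6 165.4] F coder [-0.08 -0.31  0.32] tau [-0.11  0.13 -0.03] rotvec to goal (tool) [ 0.0008 -0.0022 -0.0031] q [ 0.42  0.26 -0.25  0.   -1.06  1.47]
```

Request:
{"method": "play_rows", "body": {
  "commands": [
    {"offset": [0, -0.1, 0.12], "rotation": [0, 0, 0], "gripper": 1},
    {"offset": [0, 0, 0.08], "rotation": [0, 0, 0], "gripper": 1}
  ]
}}

```text
time_s: 23.38
ee_pos: [0.5875, 0.052, 0.1756]
eef_rot: [[0.949, 0.314, 0.003], [0.314, -0.949, -0.001], [0.003, 0.002, -1.0]]
contact_force: [-2.8, -0.6, 7.2]
opening: 0.0002
```

```bash
python3 where.py
```

```text
t 23.38 coder mm [ 88.5  -1.3 164.2] F coder [-2.88  0.35  7.16] tau [-0.01  1.41 -0.01] rotvec to goal (tool) [ 0.0021 -0.0026 -0.0029] q [ 0.42  0.26 -0.26  0.   -1.06  1.47]
```

Request:
{"method": "play_rows", "body": {
  "commands": [
    {"offset": [0, 0, 0.09], "rotation": [0, 0, 0], "gripper": 1},
    {"offset": [0, 0, 0.09], "rotation": [0, 0, 0], "gripper": 1}
  ]
}}

```text
time_s: 23.55
ee_pos: [0.5875, 0.052, 0.1755]
eef_rot: [[0.949, 0.315, 0.004], [0.315, -0.949, -0.002], [0.003, 0.003, -1.0]]
contact_force: [-4.6, -0.4, 7.8]
opening: 0.0008
```

```bash
python3 where.py
```

```text
t 23.55 coder mm [ 88.5  -1.3 164.1] F coder [-4.52  1.05  7.81] tau [-0.04  1.46 -0.04] rotvec to goal (tool) [ 0.0027 -0.0033 -0.0022] q [ 0.42  0.26 -0.26  0.   -1.05  1.47]
```

Request:
{"method": "play_rows", "body": {
  "commands": [
    {"offset": [-0.03, 0, 0.12], "rotation": [0, 0, 0], "gripper": 1},
    {"offset": [-0.03, 0, 0.12], "rotation": [0, 0, 0], "gripper": 1}
  ]
}}

```text
time_s: 23.72
ee_pos: [0.5875, 0.0521, 0.1753]
eef_rot: [[0.949, 0.316, 0.006], [0.316, -0.949, -0.002], [0.005, 0.004, -1.0]]
contact_force: [-2.2, -1.0, 8.0]
opening: 0.0005
```

```bash
python3 where.py
```

```text
t 23.72 coder mm [ 88.5  -1.2 163.9] F coder [-2.41 -0.22  7.98] tau [-0.19  1.16  0.01] rotvec to goal (tool) [ 0.0035 -0.0054 -0.0011] q [ 0.42  0.25 -0.26  0.   -1.05  1.47]
```

Request:
{"method": "play_rows", "body": {
  "commands": [
    {"offset": [-0.03, 0, 0.17], "rotation": [0, 0, 0], "gripper": 1},
    {"offset": [-0.03, 0, 0.17], "rotation": [0, 0, 0], "gripper": 1}
  ]
}}

```text
time_s: 23.88
ee_pos: [0.5875, 0.052, 0.1743]
eef_rot: [[0.948, 0.317, 0.009], [0.317, -0.948, -0.002], [0.008, 0.004, -1.0]]
contact_force: [-4.3, 0.3, 9.4]
opening: 0.0003
```

```bash
python3 where.py
```

```text
t 23.88 coder mm [ 88.5  -1.3 162.9] F coder [-4.02  1.62  9.4 ] tau [-0.13  1.37  0.02] rotvec to goal (tool) [ 0.0044 -0.0077  0.    ] q [ 0.42  0.25 -0.26  0.01 -1.05  1.47]
```

Request:
{"method": "play_rows", "body": {
  "commands": [
    {"offset": [-0.03, 0, 0.16], "rotation": [0, -0.004, 0], "gripper": 1}
  ]
}}

```text
time_s: 23.97
ee_pos: [0.5875, 0.052, 0.1741]
eef_rot: [[0.948, 0.317, 0.007], [0.317, -0.948, -0.003], [0.005, 0.005, -1.0]]
contact_force: [-3.6, 0.6, 9.5]
opening: 0.0006
```

```bash
python3 where.py
```

```text
t 23.97 coder mm [ 88.5  -1.3 162.8] F coder [-3.25  1.73  9.53] tau [-0.02  1.66  0.02] rotvec to goal (tool) [ 0.0049 -0.0053  0.0006] q [ 0.42  0.26 -0.26  0.01 -1.05  1.47]
```

Request:
{"method": "play_rows", "body": {
  "commands": [
    {"offset": [-0.03, 0, 0.2], "rotation": [0, -0.003, 0], "gripper": 1}
  ]
}}

```text
time_s: 24.05
ee_pos: [0.5876, 0.0521, 0.174]
eef_rot: [[0.948, 0.318, 0.005], [0.318, -0.948, -0.004], [0.004, 0.005, -1.0]]
contact_force: [-6.6, 0.7, 15.6]
opening: 0.0005
```

```bash
python3 where.py
```

```text
t 24.05 coder mm [ 88.6  -1.3 162.6] F coder [-6.04  2.72 15.59] tau [0.19 2.69 0.02] rotvec to goal (tool) [ 0.0055 -0.0037  0.0014] q [ 0.42  0.26 -0.26  0.01 -1.05  1.47]
```

Request:
{"method": "play_rows", "body": {
  "commands": [
    {"offset": [-0.06, 0, 0.21], "rotation": [0, -0.002, 0], "gripper": 1}
  ]
}}

```text
time_s: 24.13
ee_pos: [0.5876, 0.052, 0.174]
eef_rot: [[0.948, 0.319, 0.005], [0.319, -0.948, -0.005], [0.004, 0.006, -1.0]]
contact_force: [-5.4, 1.4, 15.0]
opening: 0.0002
```

```bash
python3 where.py
```

```text
t 24.13 coder mm [ 88.6  -1.3 162.7] F coder [-4.66  3.01 14.96] tau [0.25 2.18 0.01] rotvec to goal (tool) [ 0.0061 -0.0036  0.0023] q [ 0.42  0.26 -0.26  0.01 -1.05  1.47]
```

Request:
{"method": "play_rows", "body": {
  "commands": [
    {"offset": [-0.06, 0, 0.26], "rotation": [0, -0.002, 0], "gripper": 1}
  ]
}}

```text
time_s: 24.22
ee_pos: [0.5876, 0.052, 0.1739]
eef_rot: [[0.947, 0.32, 0.006], [0.32, -0.947, -0.005], [0.004, 0.007, -1.0]]
contact_force: [-7.3, 0.7, 19.3]
opening: 0.0004
```

```bash
python3 where.py
```

```text
t 24.22 coder mm [ 88.6  -1.3 162.5] F coder [-6.74  2.96 19.34] tau [0.38 2.9  0.  ] rotvec to goal (tool) [ 0.0069 -0.0038  0.0033] q [ 0.42  0.26 -0.26  0.01 -1.05  1.47]
```

Request:
{"method": "play_rows", "body": {
  "commands": [
    {"offset": [-0.06, 0, 0.24], "rotation": [0, 0, 0], "gripper": 1},
    {"offset": [-0.06, 0, 0.24], "rotation": [0, 0, 0], "gripper": 1}
  ]
}}

```text
time_s: 24.38
ee_pos: [0.5876, 0.0521, 0.174]
eef_rot: [[0.947, 0.322, 0.011], [0.322, -0.947, -0.005], [0.008, 0.008, -1.0]]
contact_force: [-6.8, 0.9, 14.4]
opening: 0.0007
```

```bash
python3 where.py
```

```text
t 24.38 coder mm [ 88.6  -1.3 162.7] F coder [-6.16  3.   14.41] tau [ 0.14  2.31 -0.01] rotvec to goal (tool) [ 0.0083 -0.0084  0.0053] q [ 0.43  0.25 -0.27  0.01 -1.04  1.47]
```

Request:
{"method": "play_rows", "body": {
  "commands": [
    {"offset": [-0.06, 0, 0.27], "rotation": [0, -0.004, 0], "gripper": 1},
    {"offset": [-0.06, 0, 0.26], "rotation": [0, -0.003, 0], "gripper": 1}
  ]
}}

```text
time_s: 24.55
ee_pos: [0.5876, 0.052, 0.174]
eef_rot: [[0.946, 0.324, 0.009], [0.324, -0.946, -0.007], [0.007, 0.01, -1.0]]
contact_force: [-7.1, 0.6, 16.2]
opening: 0.0006
```

```bash
python3 where.py
```

```text
t 24.55 coder mm [ 88.6  -1.3 162.6] F coder [-6.57  2.79 16.2 ] tau [0.23 2.61 0.05] rotvec to goal (tool) [ 0.0097 -0.0066  0.0073] q [ 0.43  0.25 -0.27  0.01 -1.04  1.47]
```

Request:
{"method": "play_rows", "body": {
  "commands": [
    {"offset": [-0.06, 0, 0.29], "rotation": [0, -0.004, 0], "gripper": 1},
    {"offset": [-0.06, 0, 0.29], "rotation": [0, -0.003, 0], "gripper": 1}
  ]
}}

```text
time_s: 24.72
ee_pos: [0.5876, 0.052, 0.1739]
eef_rot: [[0.945, 0.326, 0.008], [0.326, -0.945, -0.009], [0.005, 0.011, -1.0]]
contact_force: [-7.3, 0.0, 20.5]
opening: 0.0003
```

```bash
python3 where.py
```

```text
t 24.72 coder mm [ 88.6  -1.3 162.5] F coder [-6.86  2.33 20.49] tau [ 0.39  3.1  -0.  ] rotvec to goal (tool) [ 0.0112 -0.0047  0.0094] q [ 0.43  0.26 -0.27  0.01 -1.05  1.47]
```

Request:
{"method": "play_rows", "body": {
  "commands": [
    {"offset": [0, 0, -0.1], "rotation": [0, 0, 0], "gripper": 1},
    {"offset": [0, 0, -0.3], "rotation": [0, 0, 0], "gripper": 1},
    {"offset": [0, 0, -1.5], "rotation": [0, 0, 0], "gripper": 1},
    {"offset": [0, 0, -3.0], "rotation": [0, 0, 0], "gripper": 1},
    {"offset": [0, 0, -3.0], "rotation": [0, 0, 0], "gripper": 1},
    {"offset": [-1.0, 1.5, -1.0], "rotation": [0, 0, 0], "gripper": 1},
    {"offset": [-2.5, 3.0, 0], "rotation": [0, 0, 0], "gripper": 1},
    {"offset": [-2.6, 2.9, 0], "rotation": [0, 0, 0], "gripper": 1},
    {"offset": [-2.6, 2.9, 0], "rotation": [0, 0, 0], "gripper": 1},
    {"offset": [-2.6, 2.9, 0], "rotation": [0, 0, 0], "gripper": 1},
    {"offset": [-2.6, 2.9, 0], "rotation": [0, 0, 0], "gripper": 1},
    {"offset": [-2.6, 2.9, 0], "rotation": [0, 0, 0], "gripper": 1},
    {"offset": [-2.6, 2.9, 0], "rotation": [0, 0, 0], "gripper": 1},
    {"offset": [-2.6, 2.9, 0], "rotation": [0, 0, 0], "gripper": 1},
    {"offset": [-2.6, 2.9, 0], "rotation": [0, 0, 0], "gripper": 1},
    {"offset": [-2.6, 2.9, 0], "rotation": [0, 0, 0], "gripper": 1},
    {"offset": [-1.0, 1.0, 0], "rotation": [0, 0, 0], "gripper": 1},
    {"offset": [0, 0, 0], "rotation": [0, 0, 0], "gripper": 1}
  ]
}}

```text
time_s: 26.22
ee_pos: [0.4212, -0.3495, 0.2708]
eef_rot: [[0.942, 0.334, 0.013], [0.335, -0.942, -0.009], [0.01, 0.012, -1.0]]
contact_force: [-1.2, -0.6, 0.0]
opening: 0.0002
```

```bash
python3 where.py; python3 unwrap.py e 2>/dev/null;  python3 - <<'E'
import cv2
for n in("top","side"):
    cv2.imwrite(f"pics/e_{n}.png",cv2.resize(cv2.imread(f"pics/e_{n}_raw.png"),(800,600)))
E
python3 run3.py e
```

```text
t 26.22 coder mm [-196.4 -329.4  259.4] F coder [-1.33 -0.22  0.04] tau [-0.01  0.09  0.06] rotvec to goal (tool) [ 0.0124 -0.0097  0.0188] q [-0.33  0.11 -0.21  0.   -1.23  2.24]
e top L [(0.75, 4, ('7', 14, 7, 2, 2.5), (-0.4, 0)), (0.643, 1, ('7', 14, 7, 2, 2.5), (-0.8, 0)), (0.609, 9, ('7', 14, 7, 2, 2.5), (-0.4, 0)), (0.599, 3, ('7', 14, 7, 2, 2.5), (-0.4, 0))]
e top M [(0.793, 7, ('7', 14, 9, 2, 2.5), (-0.8, 0)), (0.73, 1, ('7', 12, 9, 2, 2.5), (-0.4, 0.8)), (0.632, 9, ('7', 14, 9, 2, 2.5), (-0.4, 0.4)), (0.589, 4, ('7', 14, 9, 2, 2.5), (-0.8, 0))]
e top R [(0.827, 2, ('7', 14, 9, 2, 2.5), (-0.4, 0.8)), (0.731, 8, ('7', 14, 9, 2, 2.5), (-0.8, 0)), (0.597, 5, ('7', 14, 9, 2, 2.5), (-0.4, 0.8)), (0.592, 3, ('7', 14, 7, 2, 2.5), (-0.4, 0.4))]
e side L [(0.744, 4, ('7', 14, 9, 2, 2.5), (0, -0.8)), (0.682, 9, ('7', 14, 7, 2, 2.5), (-0.4, -0.8)), (0.646, 7, ('7', 14, 7, 2, 2.5), (-0.4, -0.8)), (0.644, 1, ('7', 14, 9, 2, 2.5), (0, -0.8))]
e side M [(0.714, 7, ('7', 14, 9, 2, 2.5), (0, -0.8)), (0.618, 1, ('7', 12, 9, 2, 2.5), (0.4, -0.8)), (0.563, 4, ('7', 12, 9, 2, 2.5), (-0.4, -0.8)), (0.558, 9, ('7', 14, 9, 2, 2.5), (0, -0.8))]
e side R [(0.583, 2, ('7', 14, 9, 2, 2.5), (0.4, -0.4)), (0.542, 8, ('7', 14, 9, 2, 2.5), (0.4, -0.4)), (0.476, 0, ('7', 14, 7, 2, 2.5), (-0.4, -0.8)), (0.449, 6, ('7', 14, 7, 2, 2.5), (-0.4, -0.8))]
```

View pics/e_top.png

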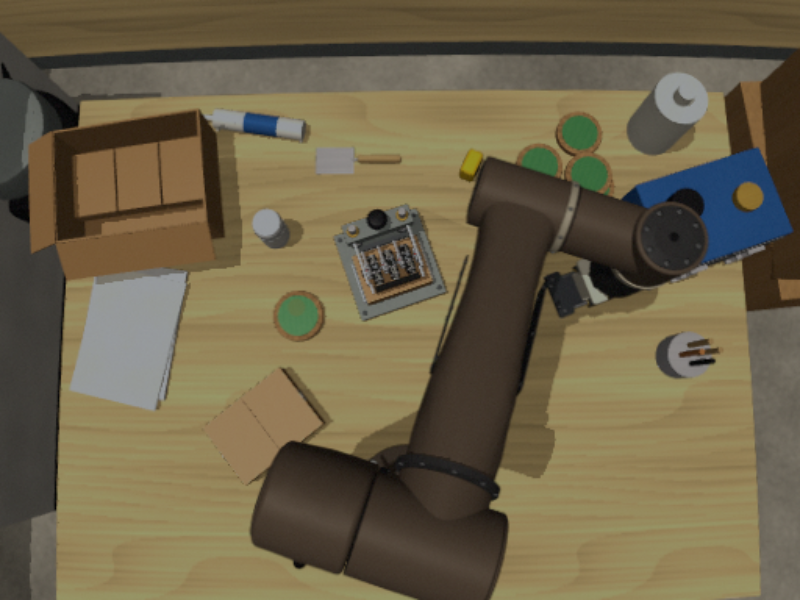

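View pics/e_side.png

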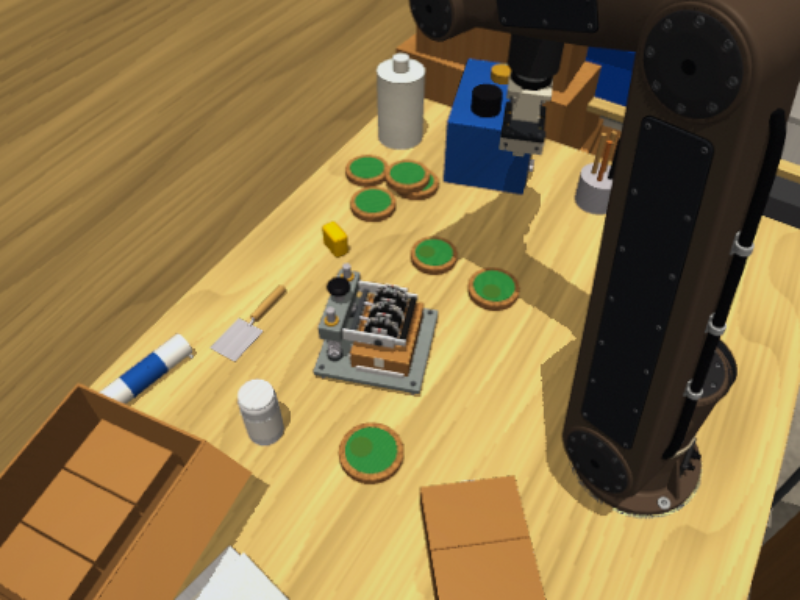

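The pictures show the knob back up at (338,286), where it started, and the carton at (380,350) and the bystanders unmoved. The wheels still match 4 7 2, so I'm handing in.

```bash
python3 - <<'E'
from station import manip
print(manip.hand_in())
E
```

```text
the job is handed in; nothing more can be done
None
```

The coder is set to 4 7 2, it has been printed once on the carton, and the job is handed in. It took about 27 s.

**Rolling:** The wheels started at 1, 3 and midway between 9 and 0. I rolled them one figure per stroke with the closed fingertips, 3 strokes on the left, 4 on the middle and 3 on the right (the first of these short).

**Printing:** I pressed the knob with about 14 to 20.5 N on the wrist sensor, which is about 6 to 12 N of print pressure. Then I let the head spring back and moved the arm clear.

**Last checks:**
- **Number:** Before the press, both cameras matched 4 7 2, each wheel within about 0.04 of a figure of its index line. After it, 4 7 2 was again the best match in both. The right wheel's side view is the weakest, with 2 only slightly ahead of 8, but the top view is clear (0.83 against 0.73).
- **Scene:** The knob is back at its starting height, and I saw no shift of the carton or anything else in the pictures.

**Light touch not fully certain:** I pressed harder than the advised 4 to 6 N at times. The first touch on the middle wheel read 8.6 N for a moment, right at the 8.5 N where the wheels reach the carton, on a sensor that is off by about 1 N. I backed off at once. Every later reading while rolling stayed between about 2 and 8.1 N, but the force was only read at the end of each move, so peaks in between are not ruled out.

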